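Fetch the solder spool from between the bottles

TASK

The solder spool is hemmed in between the dropper bottle and the jar in the supply rack. First stand both the bottle and the jar in the shallow side tray, leaving the spool where it is; then set the spool upright in the middle of the round wire base; finally put the bottle and the jar back in the rack, each on the spot where it stood at the start. Keep the bottle and the jar upright all the time.

Things in the scene. Friction and masses are not known exactly. Their poses are not given: they have to be found in the camera images.
- spool_mid (a point): centre, half-way up (20.5 mm above its underside), of the solder spool: black round flanges of 59 mm diameter at top and bottom, white winding between, 41 mm high, axis (its z) vertical; a thin end of wire, without substance, sticks out 13 mm beyond the flanges. It stands in the middle bay of the rack, its top only 3 mm above the rack's walls; it can be gripped only along the rack's length, by fingers reaching down where the bottle and the jar stood.
- bottle_mid (a point): centre, 61 mm above the underside, of the upright dropper bottle: white round body of 54 mm diameter, straight up to 65 mm above its underside, then a sloping shoulder, red cap and thin nozzle up to 122 mm. Its z is up. It stands in one end bay of the rack (which one varies); grip the straight part of the body across the rack, with the fingertips just above the walls (grip about 58 to 61 mm above its underside; higher up the shoulder slips).
- jar_mid (a point): centre, 50 mm above the underside, of the upright grey round jar with a white screw lid: 58 mm diameter, 100 mm high. Its z is up. It stands in the other end bay of the rack; grip it across the rack, with the fingertips just above the walls (about 58 to 61 mm above its underside).
- rack: fixed supply rack, an aluminium lane 216 mm long (its x) and 80 mm wide (its y), origin at the centre of its underside, z up. Floor 4 mm thick, two long walls 4 mm thick and 42 mm high (72 mm clear between), ends closed only by lips 12 mm high. Three bays along its x: spool at 0, bottle and jar about 65 mm to either side.
- tray: fixed shallow side tray, grey with a black lining, 200 mm long (its x) and 104 mm wide (its y), origin at the centre of its underside, z up. Floor 4 mm thick, rim 10 mm high and 4 mm thick. Empty at the start; room for bottle and jar side by side, 50 mm to either side of its centre along x.
- base: fixed round wire base, a flat dark disc of 104 mm diameter and 8 mm high, origin at the centre of its underside, z up. Empty at the start; the spool is to stand on its middle.
Mind the look-alikes: they are no part of the job. Leave any pink look-alike of the part that bears bottle_mid alone.

How it is judged:
By the outcome, as a careful person would: the job done as asked, in the order asked, and still so for the second after the job is handed in, with the robot touching nothing.
It also fails if it takes over 125 s, if anything falls off the work surface, if the arm or the gripper's body presses on something with over 40 N, if the wrist force passes 120 N, or if a joint passes its speed limit or range.

ROBOT

A 6-joint arm with a two-finger parallel gripper is mounted at the origin on a cart in front of the work surface, level with it; the furniture and walls round the work are solid. World frame = base frame: x ahead of the robot, y to its left, z up, the work surface at z = 0. Lengths are in mm, angles in rad, forces in N, time in s.
With the tool pointing down it reaches from about 300 to 775 mm from the base axis. Payload 14.6 kg.
Tool frame: the origin (TCP) lies at the centre of the arm's flange, where the gripper is bolted on; the fingertips stand 199 mm ahead of it and the grasp point (between the pads) lies 180 mm ahead of it; z points along the fingers, y is the direction in which the jaws open and shut (so a half turn about z gives the same grasp; the last joint's range is limited). The gripper opens to 94 mm and grips with 3 to 60 N. Pads are 16 mm wide; open, the fingers measure 119 mm over their backs; the gripper's body (75 mm by 177 mm) begins 78 mm behind the grasp point.
Start: joints at [1.119, 0.3, 1.521, -0, 1.321, -0.067], TCP at [206.453, 509.773, 404.646] pointing down, gripper open.
Joint ranges: [-3.03, 3.03], [-0.79, 2.21], [0.23, 2.52], [-1.04, 4.18], [0, 3.07], [-2.55, 2.55]. Speed limits (rad/s): [2.22, 2.22, 2.57, 3.14, 3.14, 3.14].

INTERFACE

Orientations are given as a unit quaternion [x, y, z, w].
In Python, from workcell import bot gives the robot as it stands. The module is installed in compiled form; this text tells all that it offers.
- The arm moves only by the tool servo_tool, never from a script. Its argument "steps" is a list that holds one entry, the list of rows, each a list of 5 numbers: the opening, from -1 (shut) to 1 (fully open), then the shift along the tool's x, y, z each as a share of 0.15 m, from -1 to 1, then the turn about the tool's z as a share of 90 degrees, from -1 to 1. In form: [[[gripper, tx, ty, tz, twist], ...]]. A call has 1 to 20 rows; each row is the pose to reach, as a shift and turn from the pose measured when the call began, along the tool's axes at that moment; what a row does not reach only later rows make up. A row lasts 1/10 s, in which the tool goes at most 50 mm and 8.59 degrees, less where a joint would pass 70% of its speed; a pose out of reach is approached as far as the arm can. A call with a number of a shift or a turn outside -1 to 1 is refused whole. A call with a gripper value outside its range is refused whole. The fingers move at their own pace and stop on an object; the grip force is fixed at half the most. Time passes only in rows, so rows that repeat a pose let the fingers close. It gives the time, the measured TCP pose, the force and the opening at its end, in the units of the state.
- bot.read_state(): the state, without advancing time (a new reading comes with each control period).
- bot.read_camera(name): name is "scene" or "top"; returns a dict with "img" (480x640x3 uint8, blue, green, red), "camera_matrix" (3x3 intrinsics, pixels), "world_to_cam" (4x4, takes a point from world to camera coordinates). Camera axes: x right, y up, looking along -z (the intrinsics and any distortion apply to the point x, -y, -z); pixel columns grow to the right and rows downward; lengths in mm; the calibration is good to about 2 mm. A picture is of the moment at which its call begins. There is no depth.
- bot.close_job(): hands the job in, once; it reports no verdict.
Trained networks look in the newest picture that a camera, given by its name, has taken for a name from the list of things; names that differ only in an ending like _2 or _b are one class to them, and where a whole thing is asked for, a point or a joint stands for the part that bears it (a point fixed in the world has none). Each returns a list of dicts, best first, with "confidence" (0 to 1); they miss things now and then, are a little off and sometimes report something else, mostly with a low value. They report only what shows in the picture. A call takes as long as a camera call. They do not tell look-alikes from the thing itself.
- bot.find_in(camera, label): "location" ([row, column] in pixels, amid what is visible of it).
- bot.landmark_of(camera, label): "location" ([row, column] in pixels: a listed point, or the origin of a listed thing).
The state is a dict: "t": time; "qpos": joint angles; "dq": joint speeds; "joint_torque": joint torques, N m; "position": TCP position; "ee_rot": TCP orientation; "force": force on the tool from outside, world axes, zero at the start; "moment": the same for the moment, N m; "opening": finger opening in mm.
Only numpy, scipy, OpenCV 4.12 (cv2) and the standard library are available. Lean on these libraries where they do the work, as an engineer would, in place of code of your own. Each camera call takes 0.05 s, during which the arm holds its last target.

## Working session

There is one attempt and no reset: what is moved stays moved. The work goes in short steps, Python scripts to look and compute and a tool call to move; the robot and the scene stay as the last step left them, time stands still between calls to the robot, and variables do not carry over. Pictures are saved under pics/ and viewed, and the job is handed in when it is done.

Besides the shell and the picture viewer there is one more tool, called after "Emit:" as name(argument=value, ...) on one line, values as JSON. servo_tool: Moves the arm, as the interface text tells. Its arguments: {"type":"object","properties":{"steps":{"type":"array"}},"required":["steps"]}

```bash
mkdir -p pics
cat > h.py <<'E'
import numpy as np, cv2
from workcell import bot
def save(c,name):
    cv2.imwrite('pics/'+name+'.png',c['img'])
def ray(c,rc):
    K=np.array(c['camera_matrix']);T=np.array(c['world_to_cam'])
    p=np.linalg.inv(K)@np.array([rc[1],rc[0],1.])
    d=np.array([p[0],-p[1],-p[2]]); R=T[:3,:3]; t=T[:3,3]
    return -R.T@t, R.T@d
def atz(c,rc,z):
    o,d=ray(c,rc); return o+d*(z-o[2])/d[2]
def proj(c,p):
    K=np.array(c['camera_matrix']);T=np.array(c['world_to_cam'])
    q=T[:3,:3]@np.array(p)+T[:3,3]; q=K@np.array([q[0],-q[1],-q[2]]); return (q[:2]/q[2])[::-1]
E
python3 - <<'E'
from h import *
np.set_printoptions(precision=3,suppress=True)
s=bot.read_state(); print(s)
cams={}
for n in ['scene','top']:
    c=bot.read_camera(n); save(c,n+'0'); cams[n]=c
    print(n,c['camera_matrix'],c['world_to_cam'])
    for l,z in [('spool_mid',24.5),('bottle_mid',65),('jar_mid',54),('rack',0),('tray',0),('base',0)]:
        for d in bot.landmark_of(n,l)[:3]: print(n,l,np.array(d['location']),round(d['confidence'],2),atz(c,d['location'],z))
E
```

```text
{'t': 0.0, 'qpos': array([ 1.119,  0.3  ,  1.522,  0.   ,  1.321, -0.067]), 'dq': array([-0.002, -0.002,  0.   , -0.   , -0.001, -0.   ]), 'joint_torque': array([ -0.001, -53.181, -35.273,   0.071,   0.024,  -0.   ]), 'position': array([206.449, 509.747, 404.106]), 'ee_rot': array([ 0.191,  0.982, -0.001, -0.   ]), 'force': array([-0.421,  0.534, -0.245]), 'moment': array([ 0.015, -0.014, -0.002]), 'opening': 94.02610266686696}
scene [[542.311   0.    320.835]
 [  0.    542.311 235.474]
 [  0.      0.      1.   ]] [[    0.849    -0.529    -0.015  -521.277]
 [    0.247     0.372     0.895  -172.713]
 [   -0.468    -0.763     0.446 -1109.672]
 [    0.        0.        0.        1.   ]]
scene spool_mid [300.7 352.1] 0.96 [ 507.993 -292.592   24.5  ]
scene bottle_mid [272.8 375.5] 0.97 [ 573.46 -283.25   65.  ]
scene bottle_mid [251.1 396.1] 0.79 [ 669.863 -232.009   65.   ]
scene bottle_mid [277.2 436.5] 0.79 [ 667.004 -366.189   65.   ]
scene rack [310.7 351. ] 0.8 [ 506.189 -291.662    0.   ]
scene tray [250.4 297.9] 0.76 [546.24   -0.019   0.   ]
scene base [214.8 248.7] 0.89 [536.149 268.275   0.   ]
top [[470.992   0.    322.954]
 [  0.    470.992 240.034]
 [  0.      0.      1.   ]] [[    0.005    -1.        0.      -20.151]
 [    0.996     0.005     0.093  -579.176]
 [   -0.093    -0.        0.996 -1089.264]
 [    0.        0.        0.        1.   ]]
top spool_mid [268.2 440.1] 0.7 [ 514.031 -294.369   24.5  ]
top bottle_mid [198.9 466.4] 0.89 [ 672.684 -347.924   65.   ]
top bottle_mid [241.4 437.2] 0.82 [ 573.857 -278.789   65.   ]
top bottle_mid [194.3 413.1] 0.68 [ 682.841 -225.047   65.   ]
top jar_mid [293.6 446.4] 0.79 [ 455.024 -300.397   54.   ]
top rack [267.6 438.6] 0.72 [ 516.309 -296.86     0.   ]
top tray [255.4 319.1] 0.78 [544.392  -8.167   0.   ]
top base [257.8 200.1] 0.95 [537.171 279.652   0.   ]
```

View pics/scene0.png

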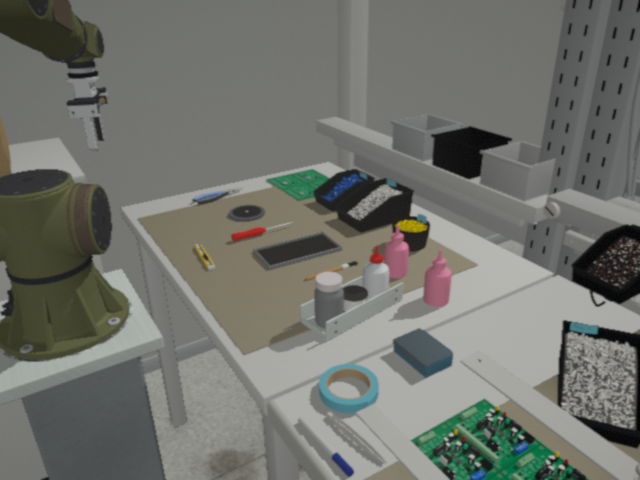

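View pics/top0.png

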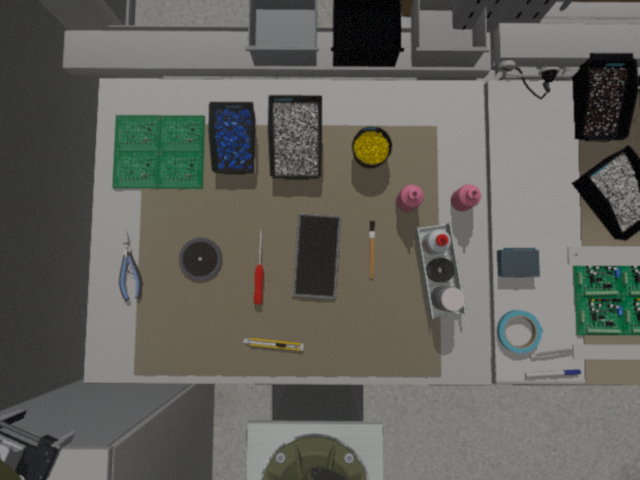

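Run:
```python
import cv2
a=cv2.imread('pics/scene0.png')[220:350,290:490]; cv2.imwrite('pics/s_crop.png',cv2.resize(a,None,fx=4,fy=4,interpolation=cv2.INTER_CUBIC))
a=cv2.imread('pics/top0.png')[170:330,380:520]; cv2.imwrite('pics/t_crop.png',cv2.resize(a,None,fx=3.7,fy=3.7,interpolation=cv2.INTER_CUBIC))
```

```text
(no output)
```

View pics/s_crop.png

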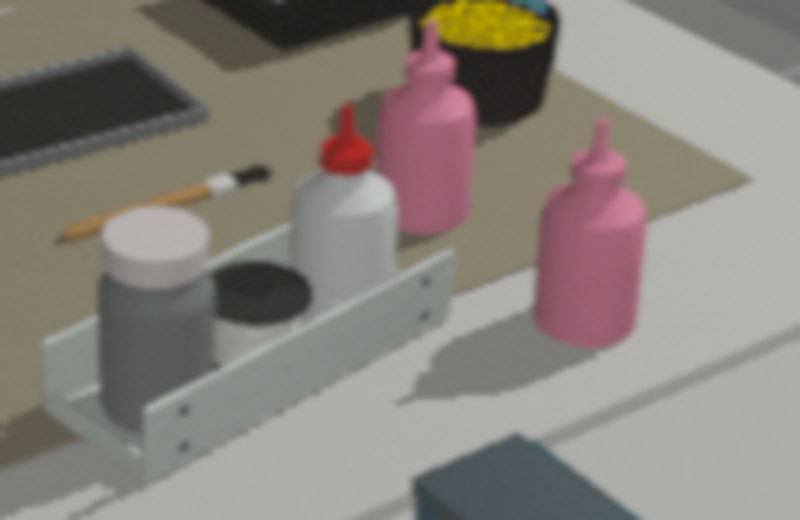

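View pics/t_crop.png

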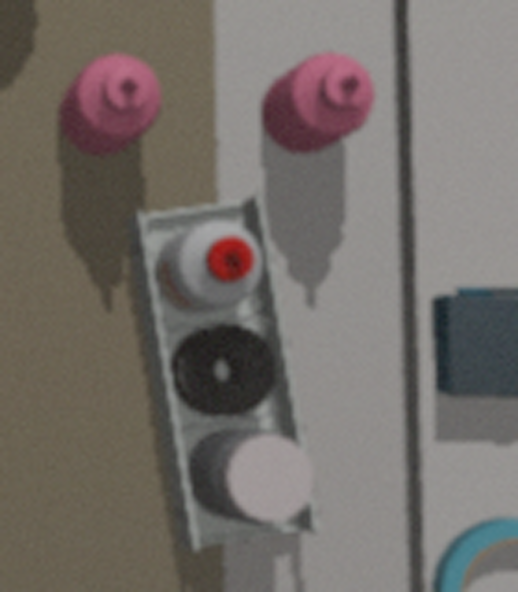

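Bottle candidates are the white one with the red cap in the rack (top 241,437; scene 273,376) and two pink look-alikes (top 199,466 and 194,413; scene 277,436 and 251,396). The description fits only the white one in the rack's far bay. The jar is in the near bay (top about 300,452) and the spool is between them. Next I refine the poses with overlays.

```bash
cat > ov.py <<'E'
from h import *
def box(c,img,x0,y0,x1,y1,s,pose,rects,circs):
    out=cv2.resize(img[y0:y1,x0:x1],None,fx=s,fy=s,interpolation=cv2.INTER_CUBIC)
    def P(p):
        r,q=proj(c,p); return [(q+.5-x0)*s-.5,(r+.5-y0)*s-.5]
    for (X,Y,a,L,W,z) in rects:
        R=np.array([[np.cos(a),-np.sin(a)],[np.sin(a),np.cos(a)]])
        pts=[P([*(np.array([X,Y])+R@np.array(v)),z]) for v in [(L/2,W/2),(L/2,-W/2),(-L/2,-W/2),(-L/2,W/2)]]
        cv2.polylines(out,[np.round(pts).astype(int)],True,(0,255,0),1)
    for (X,Y,r,z,col) in circs:
        pts=[P([X+r*np.cos(t),Y+r*np.sin(t),z]) for t in np.linspace(0,6.28,60)]
        cv2.polylines(out,[np.round(pts).astype(int)],True,col,1)
    return out
E
python3 - <<'E'
from ov import *
np.set_printoptions(precision=2,suppress=True)
c=bot.read_camera('top'); s=bot.read_camera('scene')
cr=[(140,213),(255,200),(312,530),(198,545)]
pts=[atz(c,(170+y/3.7,380+x/3.7),42) for x,y in cr]; print(np.array(pts))
ctr=np.mean(pts,0); a=np.arctan2(*( (pts[0]+pts[1]-pts[2]-pts[3])[1::-1])); print(ctr,a)
# dark discs
def dark(c,rc,win,th,z):
    g=c['img'].max(2); r,q=rc; m=(g[r-win:r+win,q-win:q+win]<th).astype(np.uint8)
    n,l,st,ce=cv2.connectedComponentsWithStats(m); k=1+np.argmax(st[1:,4])
    cn=max(cv2.findContours((l==k).astype(np.uint8),cv2.RETR_EXTERNAL,cv2.CHAIN_APPROX_NONE)[0],key=len)
    h=cv2.convexHull(cn); e=cv2.fitEllipse(cn); 
    rcx=(e[0][1]+r-win,e[0][0]+q-win); return e,atz(c,rcx,z)
for th in(60,75,90): print(th,'spool',dark(c,(270,440),18,th,45),'base',dark(c,(259,200),32,th,8))
E
```

```text
[[ 608.3  -239.58   42.  ]
 [ 616.96 -312.6    42.  ]
 [ 410.   -343.96   42.  ]
 [ 400.42 -272.79   42.  ]]
[ 508.92 -292.23   42.  ] 0.1544377116730738
60 spool (((18.084457397460938, 17.63336944580078), (23.442346572875977, 27.112567901611328), 88.96685028076172), array([ 510.  , -289.18,   45.  ])) base (((31.594303131103516, 31.551212310791016), (33.774993896484375, 34.47198486328125), 36.473934173583984), array([534.93, 278.72,   8.  ]))
75 spool (((20.518047332763672, 18.559892654418945), (26.119670867919922, 33.66316223144531), 116.31095886230469), array([ 507.88, -294.78,   45.  ])) base (((32.540958404541016, 32.76274490356445), (41.087867736816406, 42.0182991027832), 28.099308013916016), array([532.03, 276.37,   8.  ]))
90 spool (((21.18575668334961, 17.686193466186523), (31.183523178100586, 33.737979888916016), 133.7415008544922), array([ 509.91, -296.37,   45.  ])) base (((32.277976989746094, 32.91836166381836), (42.942325592041016, 44.75496292114258), 3.805438995361328), array([531.65, 276.99,   8.  ]))
```

```bash
cat > ov1.py <<'E'
from ov import *
a=.154;X,Y=509,-292; u=np.array([np.cos(a),np.sin(a)])
B=np.array([X,Y])+65*u; J=np.array([X,Y])-65*u; S=(X,Y)
rects=[(X,Y,a,216,80,42),(X,Y,a,216,80,0)]
r,g,y=(0,0,255),(0,255,0),(0,255,255)
circs=[(*S,29.5,45,y),(*S,29.5,4,y),(*J,29,104,r),(*J,29,4,r),(*B,27,69,r),(*B,27,4,r),(*B,2,126,y)]
if __name__=='__main__':
    for n,b in [('top',(400,210,490,330,6)),('scene',(290,230,430,350,5.5))]:
        c=bot.read_camera(n); cv2.imwrite(f'pics/ov1_{n}.png',box(c,c['img'],*b,None,rects,circs))
E
python3 ov1.py
```

```text
(no output)
```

View pics/ov1_top.png

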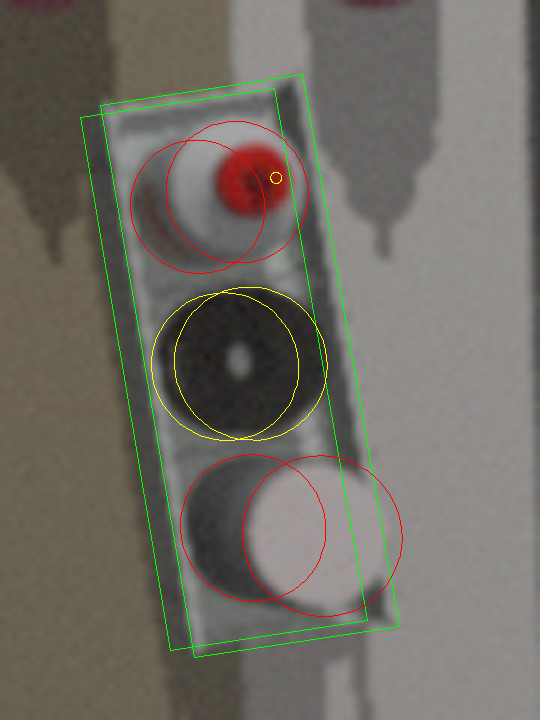

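View pics/ov1_scene.png

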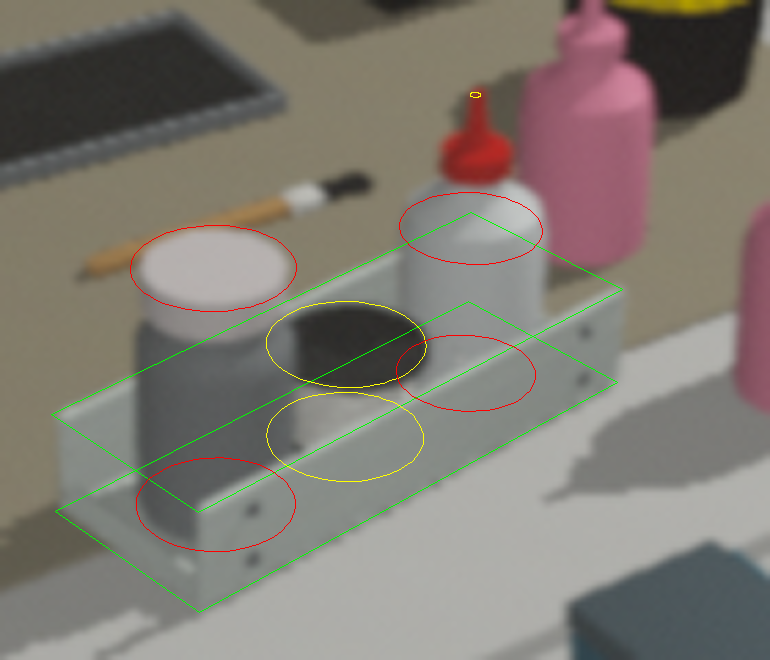

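Run:
```python
from ov import *
np.set_printoptions(precision=1,suppress=True)
c=bot.read_camera('top'); s=bot.read_camera('scene')
f=lambda x,y:(210+(y+.5)/6-.5,400+(x+.5)/6-.5); g=lambda x,y:(230+(y+.5)/5.5-.5,290+(x+.5)/5.5-.5)
print('noz',atz(c,f(262,183),126),atz(s,g(477,91),126))
print('lid',atz(c,f(317,539),104),atz(s,g(212,268),104))
print('spool',atz(c,f(243,363),45),atz(s,g(351,344),45))
for p,q,z in [((303,75),(622,290),42),((399,626),(200,511),42),((194,657),(55,413),42),((103,108),(470,213),42)]: print('corner',atz(c,f(*p),z),atz(s,g(*q),z))
# red cap
for k in (c,s):
    im=k['img'].astype(int); m=(im[...,2]>120)&(im[...,1]<70)&(im[...,0]<80); r,q=np.nonzero(m); w=(q>360)&(q<460); print(r[w].mean(),q[w].mean(),w.sum())
    print(atz(k,(r[w].mean(),q[w].mean()),100))
cv2.imwrite('pics/z_top.png',cv2.resize(c['img'][225:255,420:460],None,fx=16,fy=16,interpolation=cv2.INTER_CUBIC))
cv2.imwrite('pics/z_sc.png',cv2.resize(s['img'][235:300,355:405],None,fx=9,fy=9,interpolation=cv2.INTER_CUBIC))
```

```text
noz [ 571.2 -277.1  126. ] [ 575.5 -280.3  126. ]
lid [ 443.4 -300.2  104. ] [ 444.2 -302.4  104. ]
spool [ 509.  -289.2   45. ] [ 510.2 -293.6   45. ]
corner [ 621.6 -315.4   42. ] [ 621.5 -315.3   42. ]
corner [ 408.5 -348.    42. ] [ 409.5 -348.    42. ]
corner [ 396.3 -269.    42. ] [ 397.8 -269.1   42. ]
corner [ 608.3 -237.    42. ] [ 608.6 -236.3   42. ]
238.82857142857142 441.8285714285714 70
[ 576.4 -280.6  100. ]
256.5882352941176 376.6806722689076 119
[ 578.6 -278.8  100. ]
```

View pics/z_top.png

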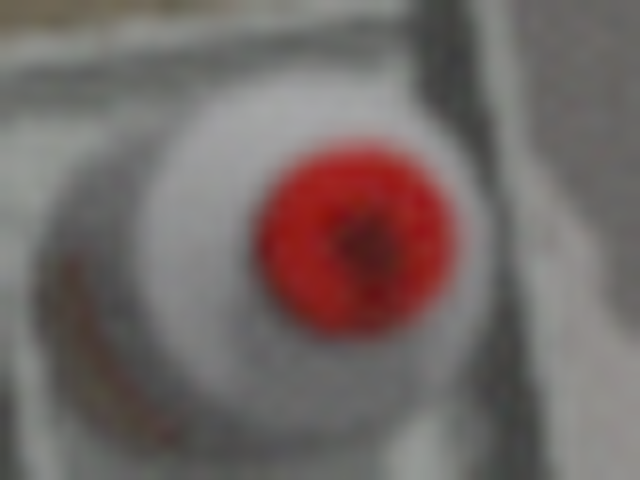

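View pics/z_sc.png

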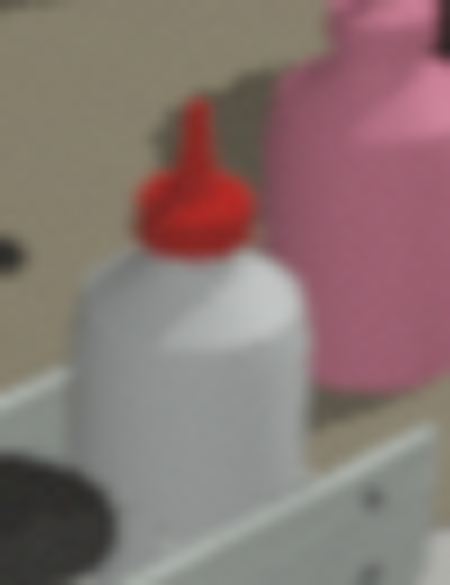

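```bash
cat > ov2.py <<'E'
from ov import *
r,g,y=(0,0,255),(0,255,0),(0,255,255)
T=(546,-4,.02); Bs=(533,276)
for n,b1,b2 in [('top',(280,200,360,310,5.4),(170,230,230,290,8)),('scene',(245,220,350,280,5),(215,195,280,230,8))]:
    c=bot.read_camera(n)
    A=box(c,c['img'],*b1,None,[(*T,200,104,10),(*T,192,96,10)],[])
    B=box(c,c['img'],*b2,None,[],[(*Bs,52,8,r),(*Bs,2,8,y),(*Bs,52,0,g)])
    H=max(A.shape[0],B.shape[0]); o=np.zeros((H,A.shape[1]+B.shape[1],3),np.uint8); o[:A.shape[0],:A.shape[1]]=A; o[:B.shape[0],A.shape[1]:]=B
    if o.shape[1]>800:
        o=np.zeros((A.shape[0]+B.shape[0],max(A.shape[1],B.shape[1]),3),np.uint8);o[:A.shape[0],:A.shape[1]]=A; o[A.shape[0]:,:B.shape[1]]=B
    print(o.shape,A.shape); cv2.imwrite(f'pics/ov2_{n}.png',o)
E
python3 ov2.py
```

```text
(1074, 480, 3) (594, 432, 3)
(580, 525, 3) (300, 525, 3)
```

View pics/ov2_top.png

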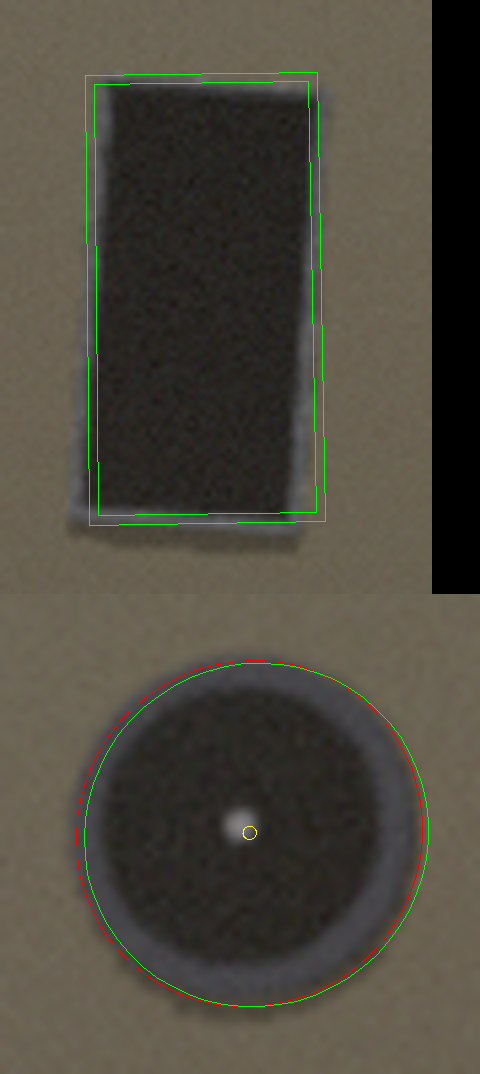

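View pics/ov2_scene.png

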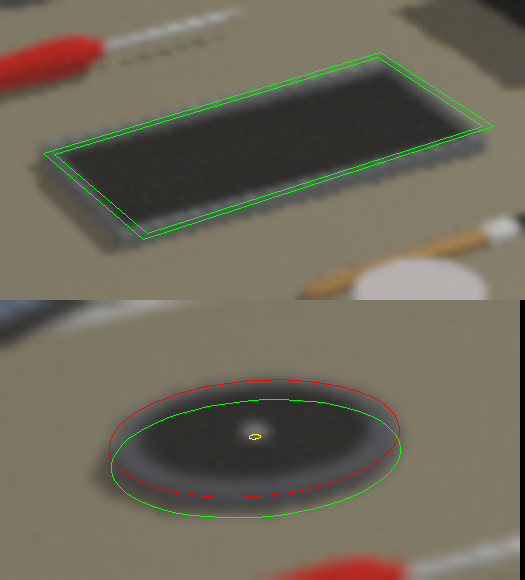

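```bash
cat > go.py <<'E'
import sys
from h import *
from scipy.spatial.transform import Rotation as Ro
np.set_printoptions(precision=4,suppress=True)
s=bot.read_state(); R=Ro.from_quat(s['ee_rot']).as_matrix()
p=np.array(s['position']); psi=np.degrees(np.arctan2(R[1,1],R[0,1]))
X,Y,Z,ps=map(float,sys.argv[1:5])
d=R.T@(np.array([X,Y,Z])-p); tw=((psi-ps+180)%360-180)
print('t',round(s['t'],2),'p',p,'psi',round(psi,2),'tilt',R[:,2],'open',round(s['opening'],1),'F',s['force'],'q6',s['qpos'][5])
print('shares',d/150,'twist',tw/90)
E
python3 go.py 573.5 -280.5 400 -81.2
```

```text
t 1.1 p [206.456  509.7705 404.6837] psi 67.95 tilt [ 0.0001  0.     -1.    ] open 94.0 F [ 0.3287 -0.2059 -0.1654] q6 -0.06662324741243905
shares [-4.2455 -3.9648  0.0312] twist 1.6572714585145245
```

Emit:
servo_tool(steps=[[[1,-0.25,-0.25,0,0.1],[1,-0.5,-0.5,0,0.2],[1,-0.75,-0.75,0,0.3],[1,-1,-1,0,0.4],[1,-1,-1,0,0.5],[1,-1,-1,0,0.5],[1,-1,-1,0,0.5]]])

```text
t: 1.8
position: [289.4, 314.0, 404.9]
ee_rot: [0.553, 0.833, 0.0, 0.0]
force: [-1.0, -0.0, 1.1]
opening: 93.9
```

```bash
python3 go.py 573.5 -280.5 400 -81.2
```

```text
t 1.8 p [289.3827 314.0402 404.8924] psi 22.87 tilt [ 0.0005  0.0004 -1.    ] open 93.9 F [-1.0079 -0.0085  1.0581] q6 0.34127550637039833
shares [-4.3882  0.2048  0.0319] twist 1.1563325657013548
```

Emit:
servo_tool(steps=[[[1,-0.3,0,0,0.1],[1,-0.6,0,0,0.2],[1,-0.9,0.05,0,0.3],[1,-1,0.05,0,0.4],[1,-1,0.05,0,0.5],[1,-1,0.05,0,0.6],[1,-1,0.05,0,0.6]]])

```text
t: 2.5
position: [354.6, 178.9, 404.8]
ee_rot: [0.872, 0.49, 0.0, -0.0]
force: [-0.7, -0.3, 0.6]
opening: 93.8
```

```bash
python3 go.py 573.5 -280.5 400 -81.2
```

```text
t 2.5 p [354.6233 178.9378 404.8359] psi -31.34 tilt [ 0.0003  0.0004 -1.    ] open 93.8 F [-0.6829 -0.2939  0.6321] q6 0.9218699556274333
shares [-1.8572  2.8393  0.0315] twist 0.5540157176363525
```

Emit:
servo_tool(steps=[[[1,-0.2,0.3,0,0.1],[1,-0.4,0.6,0,0.2],[1,-0.6,0.9,0,0.3],[1,-0.65,1,0,0.4],[1,-0.65,1,0,0.5],[1,-0.65,1,0,0.55],[1,-0.65,1,0,0.554]]])

```text
t: 3.2
position: [432.2, 17.8, 404.7]
ee_rot: [0.997, 0.077, 0.0, -0.0]
force: [0.6, 0.3, 0.0]
opening: 93.7
```

```bash
python3 go.py 573.5 -280.5 400 -81.2
```

```text
t 3.2 p [432.1985  17.7851 404.6793] psi -81.22 tilt [ 0.0001  0.0005 -1.    ] open 93.7 F [0.5632 0.2723 0.0186] q6 1.3737659578593349
shares [0.6275 2.1091 0.0303] twist -0.00023397935280860968
```

Emit:
servo_tool(steps=[[[1,0.1,0.3,0,0],[1,0.2,0.6,0,0],[1,0.3,0.9,0,0],[1,0.3,1,0,0],[1,0.3,1,0,0]]])

```text
t: 3.7
position: [499.8, -124.6, 404.0]
ee_rot: [0.997, 0.077, -0.0, -0.0]
force: [-0.2, 0.2, 0.1]
opening: 93.7
```

```bash
python3 go.py 573.5 -280.5 400 -81.2
```

```text
t 3.7 p [ 499.7798 -124.6105  404.0418] psi -81.12 tilt [-0.0009  0.0007 -1.    ] open 93.7 F [-0.1586  0.1675  0.0887] q6 1.1002710559872808
shares [0.3253 1.1027 0.0257] twist 0.0008341800372906821
```

Emit:
servo_tool(steps=[[[1,0.1,0.3,0,0],[1,0.2,0.6,0,0],[1,0.3,0.9,0,0],[1,0.325,1,0,0],[1,0.325,1,0,0],[1,0.325,1,0,0]]])

```text
t: 4.3
position: [571.0, -263.5, 403.9]
ee_rot: [0.997, 0.079, -0.001, -0.001]
force: [0.8, 0.2, -0.7]
opening: 94.2
```

```bash
python3 go.py 573.5 -280.5 300 -81.2
cat > pic.py <<'E'
import sys
from h import *
n,name,x0,y0,x1,y1,s=sys.argv[1:8]; x0,y0,x1,y1=map(int,(x0,y0,x1,y1))
c=bot.read_camera(n); cv2.imwrite(f'pics/{name}.png',cv2.resize(c['img'][y0:y1,x0:x1],None,fx=float(s),fy=float(s),interpolation=cv2.INTER_CUBIC))
E
python3 pic.py top p1 380 170 520 330 3.7
```

```text
t 4.3 p [ 571.0316 -263.5127  403.8994] psi -80.99 tilt [-0.0013  0.0011 -1.    ] open 94.2 F [ 0.7556  0.1527 -0.6892] q6 0.9227691614016894
shares [-0.0007  0.1153  0.6925] twist 0.0023790440080328303
```

View pics/p1.png

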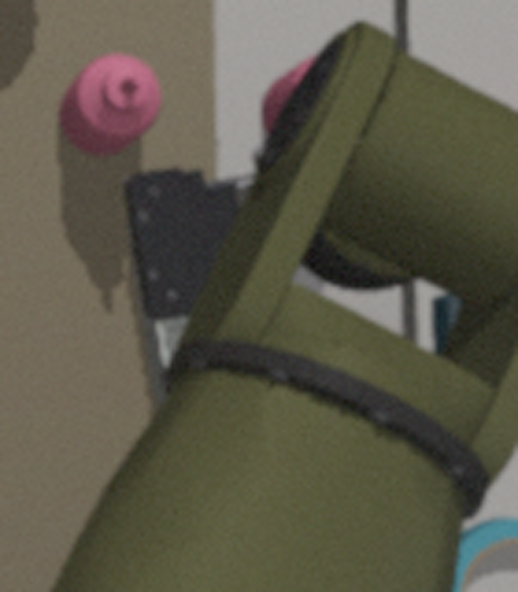

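Emit:
servo_tool(steps=[[[1,0,0.115,0.1,0.002],[1,0,0.115,0.2,0.002],[1,0,0.115,0.4,0.002],[1,0,0.115,0.6,0.002],[1,0,0.115,0.6,0.002],[1,0,0.115,0.6,0.002]]])

```text
t: 4.95
position: [573.7, -279.4, 314.9]
ee_rot: [0.997, 0.078, -0.0, -0.001]
force: [-0.4, -0.8, 0.3]
opening: 94.5
```

```bash
python3 go.py 573.5 -280.5 244 -81.2
python3 pic.py scene p2 290 160 450 330 4
```

```text
t 4.95 p [ 573.6637 -279.4194  314.8648] psi -81.11 tilt [-0.0011  0.0011 -1.    ] open 94.5 F [-0.4045 -0.8308  0.2685] q6 0.9047667468418267
shares [-0.0018  0.0075  0.4724] twist 0.00101778332358088
```

View pics/p2.png

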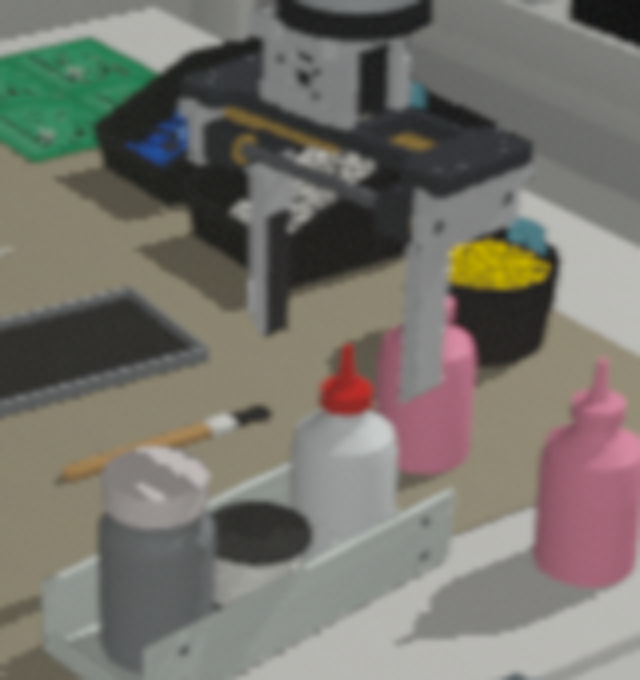

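The fingertips (crop 267,330 and 425,395) straddle the nozzle (347,348) symmetrically. I lower and grip.

Emit:
servo_tool(steps=[[[1,0,0,0.1,0],[1,0,0,0.2,0],[1,0,0,0.3,0],[1,0,0,0.4,0],[1,0,0,0.45,0],[1,0,0,0.472,0],[1,0,0,0.472,0],[1,0,0,0.472,0]]])

```text
t: 5.8
position: [574.0, -279.7, 245.6]
ee_rot: [0.997, 0.077, 0.001, 0.0]
force: [0.4, 1.1, -0.2]
opening: 94.0
```

```bash
python3 go.py 573.5 -280.5 244 -81.2
python3 pic.py scene p3 290 160 450 330 4
```

```text
t 5.8 p [ 573.9721 -279.7449  245.5913] psi -81.12 tilt [ 0.0014 -0.0003 -1.    ] open 94.0 F [ 0.374   1.1039 -0.1601] q6 0.9046702510909651
shares [-0.0039  0.0045  0.0106] twist 0.0008936511684326989
```

View pics/p3.png

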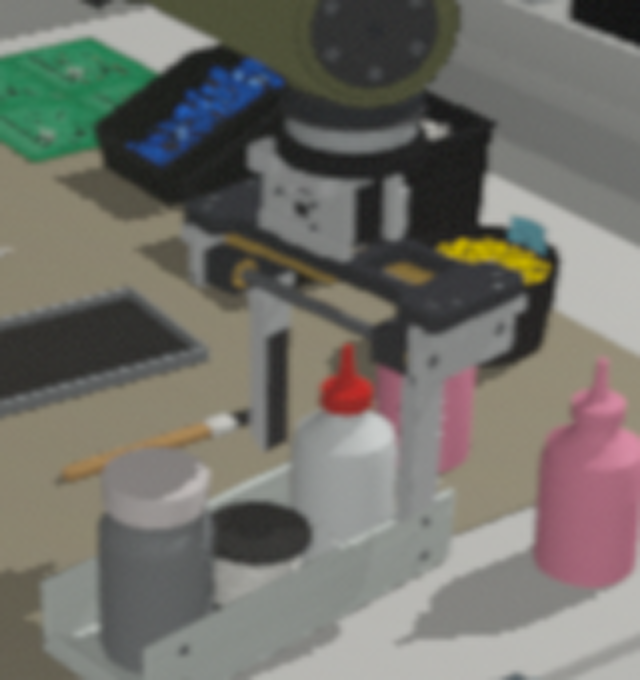

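Emit:
servo_tool(steps=[[[-1,0,0,0.008,0],[-1,0,0,0.008,0],[-1,0,0,0.008,0],[-1,0,0,0.008,0],[-1,0,0,0.008,0],[-1,0,0,0.008,0],[-1,0,0,0.008,0],[-1,0,0,0.008,0],[-1,0,0,0.008,0],[-1,0,0,0.008,0]]])

```text
t: 6.85
position: [574.0, -279.8, 244.6]
ee_rot: [0.997, 0.077, 0.001, 0.0]
force: [-0.5, -0.9, -0.0]
opening: 53.7
```

```bash
python3 go.py 573.5 -280.5 244 -81.2
```

```text
t 6.85 p [ 573.9894 -279.7822  244.5798] psi -81.12 tilt [ 0.0017 -0.0005 -1.    ] open 53.7 F [-0.4979 -0.9386 -0.0353] q6 0.9046609447751724
shares [-0.004   0.0042  0.0039] twist 0.0009032167916801528
```

Emit:
servo_tool(steps=[[[-1,0,0,-0.03,0],[-1,0,0,-0.1,0],[-1,0,0,-0.2,0],[-1,0,0,-0.3,0],[-1,0,0,-0.4,0],[-1,0,0,-0.5,0],[-1,0,0,-0.6,0],[-1,0,0,-0.65,0],[-1,0,0,-0.67,0],[-1,0,0,-0.67,0]]])

```text
t: 7.85
position: [573.8, -279.7, 345.1]
ee_rot: [0.997, 0.077, 0.001, 0.0]
force: [-0.6, 0.0, -1.4]
opening: 53.8
```

```bash
python3 go.py 593.5 -4 345 -81.2
python3 pic.py scene p4 290 160 450 330 4
```

```text
t 7.85 p [ 573.7865 -279.7292  345.1073] psi -81.12 tilt [ 0.0017 -0.0005 -1.    ] open 53.8 F [-0.6319  0.005  -1.4245] q6 0.9046894663880415
shares [ 0.4136 -1.7959  0.0001] twist 0.0008770472174900432
```

View pics/p4.png

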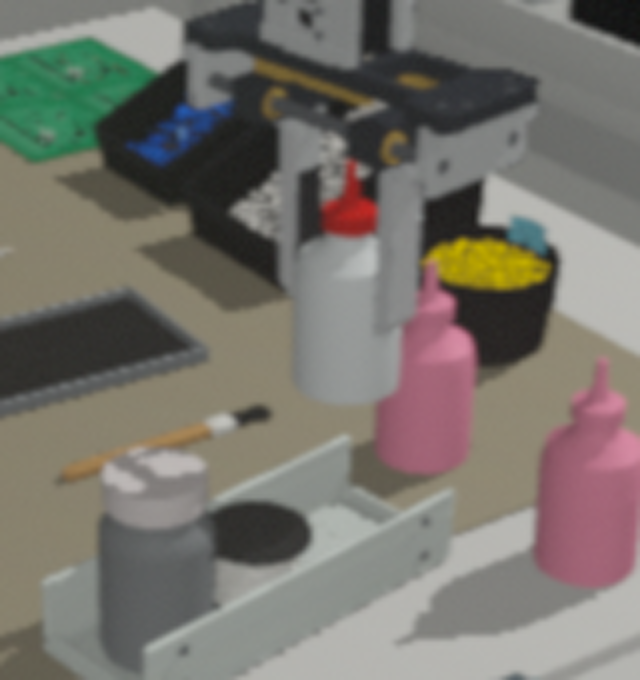

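Emit:
servo_tool(steps=[[[-1,0.01,-0.03,0,0],[-1,0.02,-0.1,0,0],[-1,0.04,-0.2,0,0],[-1,0.08,-0.32,0,0],[-1,0.1,-0.45,0,0],[-1,0.13,-0.6,0,0],[-1,0.17,-0.75,0,0],[-1,0.2,-0.88,0,0],[-1,0.23,-0.96,0,0],[-1,0.23,-1,0,0],[-1,0.23,-1,0,0]]])

```text
t: 9.0
position: [584.7, -125.4, 344.6]
ee_rot: [0.997, 0.078, 0.0, 0.0]
force: [-0.8, -0.2, -1.4]
opening: 53.7
```

```bash
python3 go.py 593.5 -4 345 -81.2
```

```text
t 9.0 p [ 584.6537 -125.4471  344.6089] psi -81.06 tilt [ 0.001  -0.0002 -1.    ] open 53.7 F [-0.7591 -0.1931 -1.4315] q6 1.142175637293403
shares [ 0.184  -0.7907 -0.0027] twist 0.0015167734122239077
```

Emit:
servo_tool(steps=[[[-1,0.01,-0.03,0,0],[-1,0.02,-0.1,0,0],[-1,0.04,-0.2,0,0],[-1,0.08,-0.32,0,0],[-1,0.11,-0.45,0,0],[-1,0.14,-0.6,0,0],[-1,0.17,-0.71,0,0],[-1,0.184,-0.77,0,0],[-1,0.184,-0.79,0,0],[-1,0.184,-0.79,0,0],[-1,0.184,-0.79,0,0]]])

```text
t: 10.1
position: [593.5, -4.7, 344.6]
ee_rot: [0.997, 0.078, 0.0, 0.0]
force: [0.3, -0.2, -0.7]
opening: 53.8
```

```bash
python3 go.py 593.5 -4 245.6 -81.2
python3 pic.py scene p5 240 110 400 280 4
```

```text
t 10.1 p [593.5005  -4.7141 344.5548] psi -81.1 tilt [ 0.0009 -0.0003 -1.    ] open 53.8 F [ 0.3112 -0.1773 -0.7463] q6 1.345959779687662
shares [ 0.0002 -0.005   0.6597] twist 0.0010881047468457282
```

View pics/p5.png

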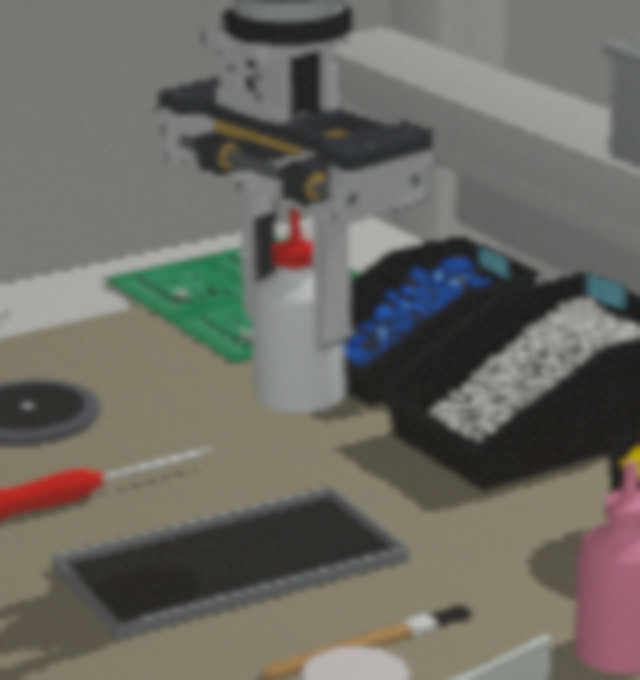

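Emit:
servo_tool(steps=[[[-1,0,-0.005,0.03,0],[-1,0,-0.005,0.1,0],[-1,0,-0.005,0.2,0],[-1,0,-0.005,0.3,0],[-1,0,-0.005,0.4,0],[-1,0,-0.005,0.5,0],[-1,0,-0.005,0.58,0],[-1,0,-0.005,0.62,0],[-1,0,-0.005,0.64,0],[-1,0,-0.005,0.65,0],[-1,0,-0.005,0.66,0],[-1,0,-0.005,0.66,0]]])

```text
t: 11.35
position: [593.5, -4.1, 245.9]
ee_rot: [0.997, 0.077, 0.001, 0.0]
force: [-0.5, 0.8, -1.4]
opening: 53.5
```

```bash
python3 go.py 593.5 -4 244.5 -81.2
python3 pic.py scene p6 240 110 400 280 4;python3 pic.py top p6t 250 180 410 330 3.7
```

```text
t 11.35 p [593.5448  -4.0684 245.8735] psi -81.11 tilt [ 0.0015 -0.0003 -1.    ] open 53.5 F [-0.4914  0.7738 -1.3931] q6 1.347309234288746
shares [-0.0002 -0.0005  0.0092] twist 0.000946538749268042
```

View pics/p6.png

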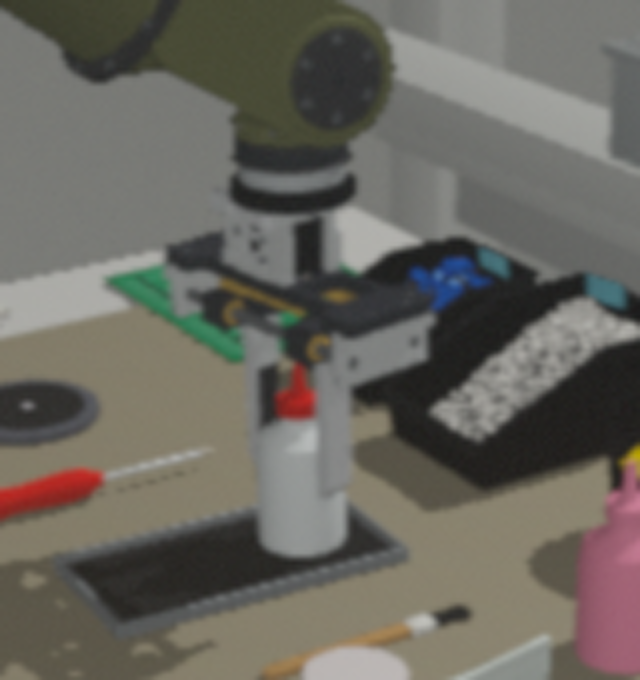

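View pics/p6t.png

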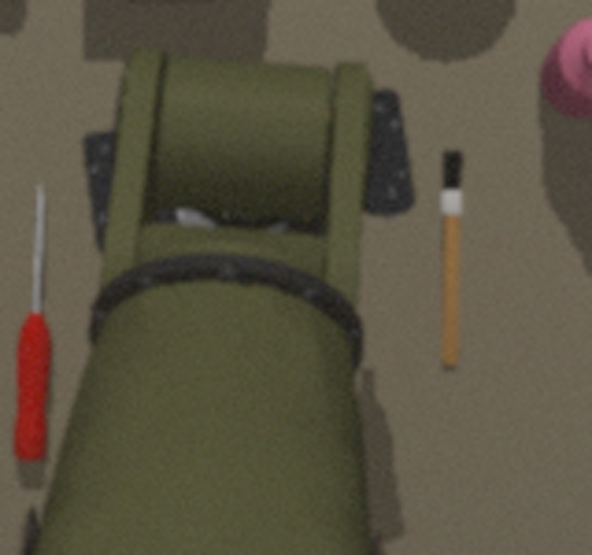

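Bottle is inside the tray, its foot at crop (303,545). I lower the last bit and release.

Emit:
servo_tool(steps=[[[-1,0,0,0.004,0],[-1,0,0,0.008,0],[-1,0,0,0.01,0],[-1,0,0,0.01,0],[0.2,0,0,0.01,0],[1,0,0,0.01,0],[1,0,0,0.01,0],[1,0,0,0.01,0],[1,0,0,0.01,0],[1,0,0,0.01,0],[1,0,0,0.01,0],[1,0,0,0.01,0]]])

```text
t: 12.65
position: [593.5, -4.1, 244.4]
ee_rot: [0.997, 0.077, 0.001, 0.0]
force: [-0.1, 0.3, 0.4]
opening: 93.9
```

```bash
python3 go.py 444 -301.5 345 -81.2
python3 pic.py scene p7 240 110 400 280 4
```

```text
t 12.65 p [593.5423  -4.0743 244.4237] psi -81.11 tilt [ 0.0015 -0.0003 -1.    ] open 93.9 F [-0.1476  0.2809  0.3673] q6 1.3472738225915406
shares [-1.2904  1.8054 -0.6713] twist 0.000974016500724891
```

View pics/p7.png

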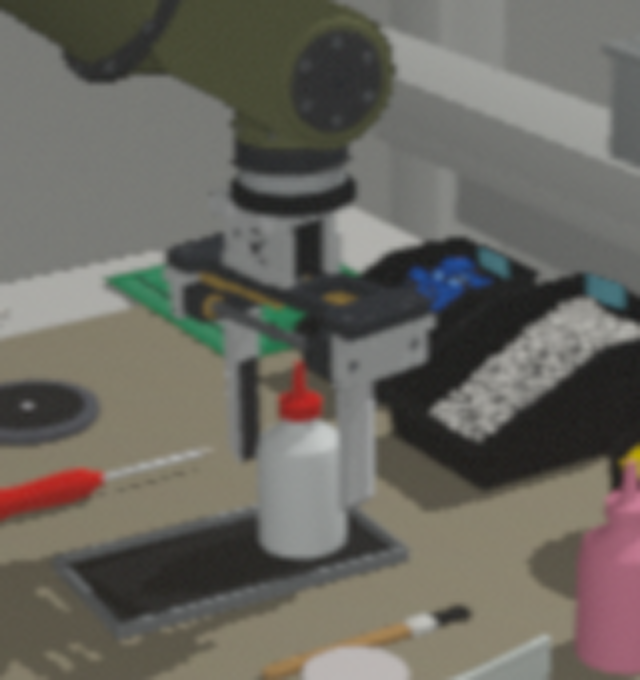

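Emit:
servo_tool(steps=[[[1,0,0,-0.1,0],[1,0,0,-0.3,0],[1,0,0,-0.5,0],[1,0,0,-0.7,0],[1,0,0.05,-0.75,0],[1,-0.1,0.25,-0.75,0],[1,-0.3,0.5,-0.75,0],[1,-0.5,0.75,-0.75,0],[1,-0.7,1,-0.75,0],[1,-0.7,1,-0.75,0]]])

```text
t: 13.7
position: [510.5, -172.5, 356.8]
ee_rot: [0.997, 0.075, 0.0, 0.0]
force: [-0.2, -0.2, -0.7]
opening: 94.0
```

```bash
python3 go.py 444 -301.5 345 -81.2
```

```text
t 13.7 p [ 510.5278 -172.5128  356.8032] psi -81.39 tilt [ 0.0007 -0.0008 -1.    ] open 94.0 F [-0.1507 -0.2099 -0.6519] q6 1.026888759192528
shares [-0.5673  0.7838  0.079 ] twist -0.002104969340770266
```

Emit:
servo_tool(steps=[[[1,-0.15,0.2,0.02,0],[1,-0.3,0.4,0.08,0],[1,-0.45,0.6,0.08,-0.002],[1,-0.567,0.784,0.08,-0.002],[1,-0.567,0.784,0.08,-0.002],[1,-0.567,0.784,0.2,-0.002],[1,-0.567,0.784,0.2,-0.002],[1,-0.567,0.784,0.2,-0.002]]])

```text
t: 14.5
position: [444.5, -300.9, 327.0]
ee_rot: [0.997, 0.077, 0.0, 0.0]
force: [0.3, -0.5, 0.2]
opening: 94.3
```

```bash
python3 go.py 444 -301.5 244 -81.2
python3 pic.py scene p8 260 160 420 330 4
```

```text
t 14.5 p [ 444.5292 -300.9405  326.9598] psi -81.16 tilt [ 0.0003 -0.0003 -1.    ] open 94.3 F [ 0.3023 -0.51    0.1934] q6 0.7532292992647193
shares [-0.0042  0.003   0.5531] twist 0.0004142803497911826
```

View pics/p8.png

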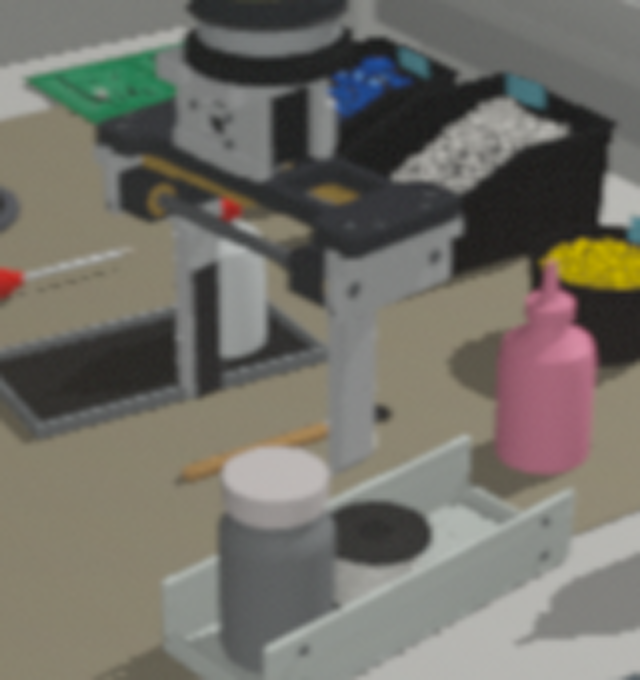

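Emit:
servo_tool(steps=[[[1,0,0,0.1,0],[1,0,0,0.2,0],[1,0,0,0.3,0],[1,0,0,0.4,0],[1,0,0,0.5,0],[1,0,0,0.55,0],[1,0,0,0.555,0],[1,0,0,0.555,0]]])

```text
t: 15.35
position: [444.9, -301.1, 244.8]
ee_rot: [0.997, 0.077, 0.001, 0.001]
force: [-0.8, 0.3, 0.3]
opening: 94.2
```

```bash
python3 go.py 444 -301.5 244 -81.2
python3 pic.py scene p9 260 160 420 330 4
```

```text
t 15.35 p [ 444.9029 -301.075   244.8008] psi -81.15 tilt [ 0.0016 -0.0013 -1.    ] open 94.2 F [-0.7674  0.26    0.3478] q6 0.7531758053692813
shares [-0.0064  0.0019  0.0053] twist 0.0006043741999968057
```

View pics/p9.png

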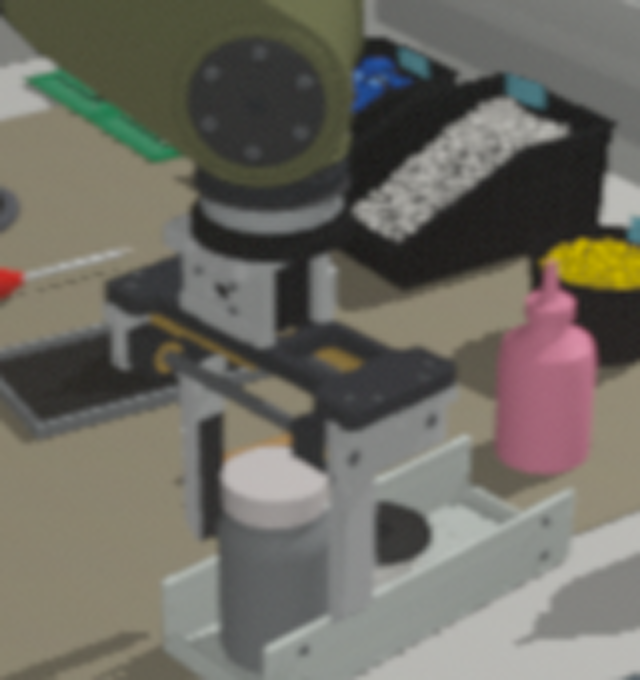

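Emit:
servo_tool(steps=[[[1,0,0.004,0.004,0],[-1,0,0.004,0.004,0],[-1,0,0.004,0.004,0],[-1,0,0.004,0.004,0],[-1,0,0.004,0.004,0],[-1,0,0.004,0.004,0],[-1,0,0.004,0.004,0],[-1,0,0.004,0.004,0],[-1,0,0.004,0.004,0],[-1,0,0.004,0.004,0]]])

```text
t: 16.4
position: [445.0, -301.7, 244.4]
ee_rot: [0.997, 0.077, 0.001, 0.001]
force: [-1.4, 1.4, 0.5]
opening: 57.8
```

```bash
python3 go.py 444 -301.5 345 -81.2
```

```text
t 16.4 p [ 444.9782 -301.6761  244.3573] psi -81.15 tilt [ 0.0018 -0.0014 -1.    ] open 57.8 F [-1.3533  1.3958  0.4641] q6 0.7523623967958702
shares [-0.0052 -0.001  -0.671 ] twist 0.0005881344321661825
```

Emit:
servo_tool(steps=[[[-1,0,0,-0.03,0],[-1,0,0,-0.1,0],[-1,0,0,-0.2,0],[-1,0,0,-0.3,0],[-1,0,0,-0.4,0],[-1,0,0,-0.5,0],[-1,0,0,-0.6,0],[-1,0,0,-0.65,0],[-1,0,0,-0.67,0],[-1,0,-0.03,-0.67,0],[-1,0,-0.1,-0.67,0],[-1,0,-0.2,-0.67,0],[-1,0,-0.35,-0.67,0],[-1,0,-0.5,-0.67,0],[-1,0,-0.65,-0.67,0],[-1,0,-0.8,-0.67,0],[-1,0,-0.9,-0.67,0],[-1,0,-0.97,-0.67,0],[-1,0,-1,-0.67,0],[-1,0,-1,-0.67,0]]])

```text
t: 18.4
position: [421.7, -153.1, 344.7]
ee_rot: [0.997, 0.077, 0.001, 0.001]
force: [0.1, -0.0, -2.5]
opening: 57.6
```

```bash
python3 go.py 494 1 345 -81.2;python3 pic.py scene p10 240 110 400 280 4
```

```text
t 18.4 p [ 421.7407 -153.0903  344.6516] psi -81.12 tilt [ 0.002  -0.0016 -1.    ] open 57.6 F [ 0.1072 -0.0048 -2.4757] q6 0.9863586069901956
shares [ 0.6345 -0.9406 -0.003 ] twist 0.0008587176075631457
```

View pics/p10.png

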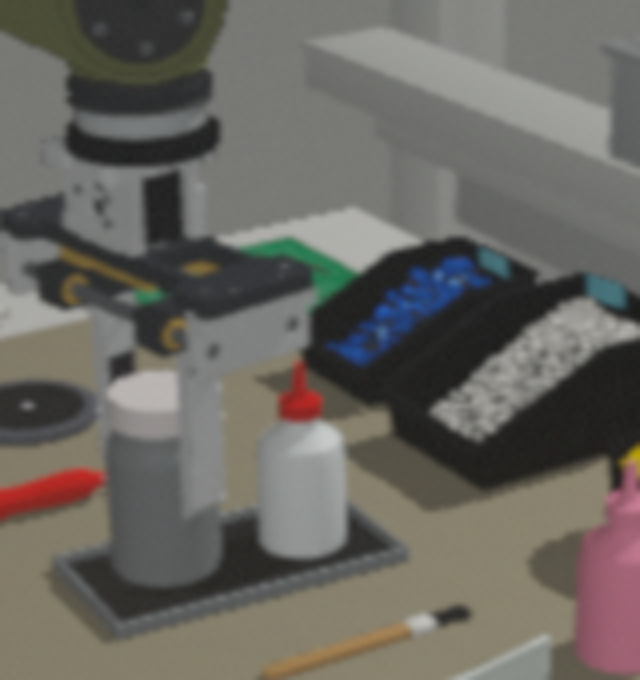

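Emit:
servo_tool(steps=[[[-1,0.02,-0.03,0,0],[-1,0.06,-0.1,0,0],[-1,0.13,-0.2,0,0],[-1,0.22,-0.33,0,0],[-1,0.32,-0.48,0,0],[-1,0.42,-0.63,0,0],[-1,0.52,-0.77,0,0],[-1,0.59,-0.88,0,0],[-1,0.63,-0.94,0,0],[-1,0.634,-0.94,0,0],[-1,0.634,-0.94,0.05,0],[-1,0.634,-0.94,0.15,0],[-1,0.634,-0.94,0.25,0],[-1,0.634,-0.94,0.35,0],[-1,0.634,-0.94,0.45,0],[-1,0.634,-0.94,0.53,0],[-1,0.634,-0.94,0.58,0],[-1,0.634,-0.94,0.61,0],[-1,0.634,-0.94,0.62,0],[-1,0.634,-0.94,0.62,0]]])

```text
t: 20.45
position: [494.3, 0.3, 251.7]
ee_rot: [0.997, 0.077, 0.001, 0.001]
force: [-0.8, -0.0, -1.1]
opening: 57.5
```

```bash
python3 go.py 494 1 244.3 -81.2;python3 pic.py scene p11 240 110 400 280 4
```

```text
t 20.45 p [494.3015   0.2932 251.699 ] psi -81.14 tilt [ 0.0023 -0.0017 -1.    ] open 57.5 F [-0.8253 -0.0212 -1.0721] q6 1.3440014643718052
shares [-0.0014 -0.0051  0.0493] twist 0.0006226683600210158
```

View pics/p11.png

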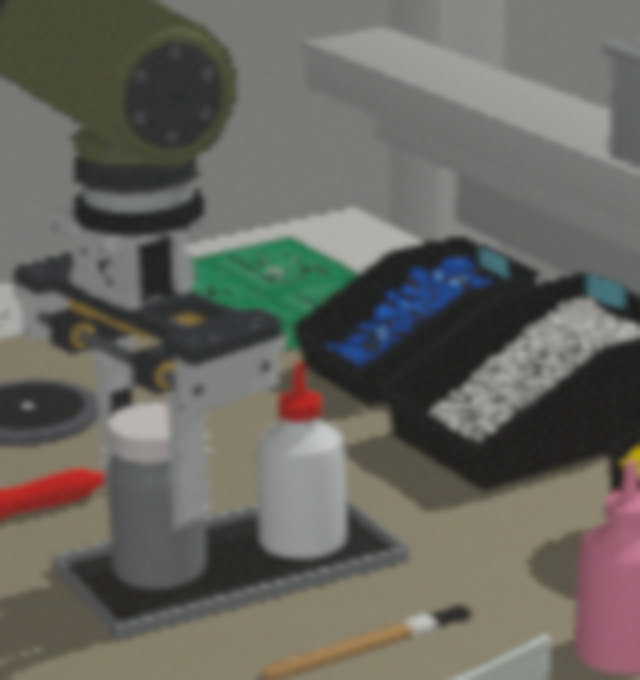

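Emit:
servo_tool(steps=[[[-1,0,-0.005,0.015,0],[-1,0,-0.005,0.03,0],[-1,0,-0.005,0.04,0],[-1,0,-0.005,0.048,0],[-1,0,-0.005,0.05,0],[-1,0,-0.005,0.05,0],[0.2,0,-0.005,0.05,0],[1,0,-0.005,0.05,0],[1,0,-0.005,0.05,0],[1,0,-0.005,0.05,0],[1,0,-0.005,0.05,0],[1,0,-0.005,0.05,0],[1,0,-0.005,0.05,0]]])

```text
t: 21.8
position: [494.2, 1.1, 244.4]
ee_rot: [0.997, 0.077, 0.001, 0.001]
force: [-0.3, 0.1, 0.4]
opening: 93.5
```

```bash
python3 go.py 494 1 244.3 -81.2;python3 pic.py scene p12 240 110 400 280 4
```

```text
t 21.8 p [494.235    1.0539 244.4081] psi -81.14 tilt [ 0.0026 -0.0017 -1.    ] open 93.5 F [-0.3139  0.1457  0.3849] q6 1.3455255269121251
shares [-0.0016  0.0001  0.0007] twist 0.0006470455153419153
```

View pics/p12.png

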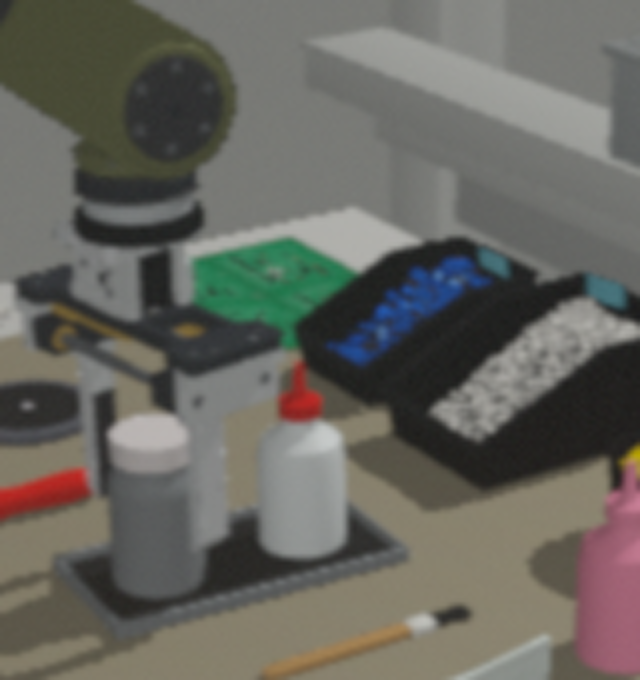

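Emit:
servo_tool(steps=[[[1,0,0,-0.1,0],[1,0,0,-0.3,0],[1,0,0,-0.5,0],[1,0,0,-0.7,0],[1,0,0.1,-0.75,0],[1,-0.05,0.3,-0.75,-0.09],[1,-0.05,0.5,-0.75,-0.18],[1,-0.1,0.7,-0.75,-0.27],[1,-0.1,0.9,-0.75,-0.36],[1,-0.1,1,-0.75,-0.45],[1,-0.1,1,-0.75,-0.54],[1,-0.1,1,-0.75,-0.63],[1,-0.1,1,-0.75,-0.72],[1,-0.1,1,-0.75,-0.81],[1,-0.1,1,-0.75,-0.9],[1,-0.1,1,-0.75,-1],[1,-0.1,1,-0.75,-1],[1,-0.1,1,-0.75,-1]]])

```text
t: 23.65
position: [502.1, -149.7, 356.6]
ee_rot: [0.652, 0.758, 0.0, 0.001]
force: [-0.5, -0.2, 0.5]
opening: 94.0
```

```bash
python3 go.py 509.5 -291.5 300 8.8
python3 - <<'E'
from ov import *
from ov1 import *
c=bot.read_camera('top'); cv2.imwrite('pics/p13.png',cv2.resize(c['img'][170:340,260:500],None,fx=3.3,fy=3.3,interpolation=cv2.INTER_CUBIC))
c=bot.read_camera('scene'); cv2.imwrite('pics/p13s.png',cv2.resize(c['img'][170:340,240:460],None,fx=3.5,fy=3.5,interpolation=cv2.INTER_CUBIC))
E
```

```text
t 23.65 p [ 502.1281 -149.7011  356.5676] psi 8.61 tilt [ 0.0018 -0.0014 -1.    ] open 94.0 F [-0.45   -0.2333  0.5352] q6 -0.5095163085259257
shares [-0.9414 -0.0935  0.3786] twist -0.0021378095473964876
```

View pics/p13.png

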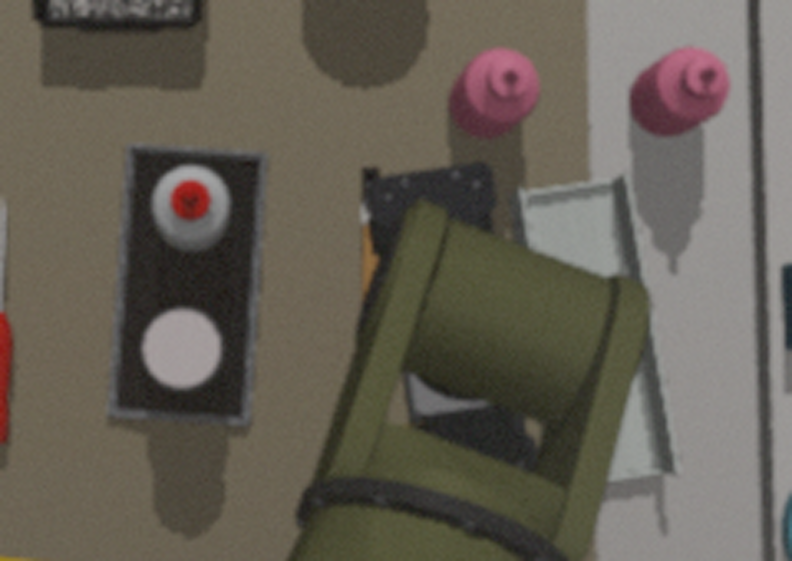

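View pics/p13s.png

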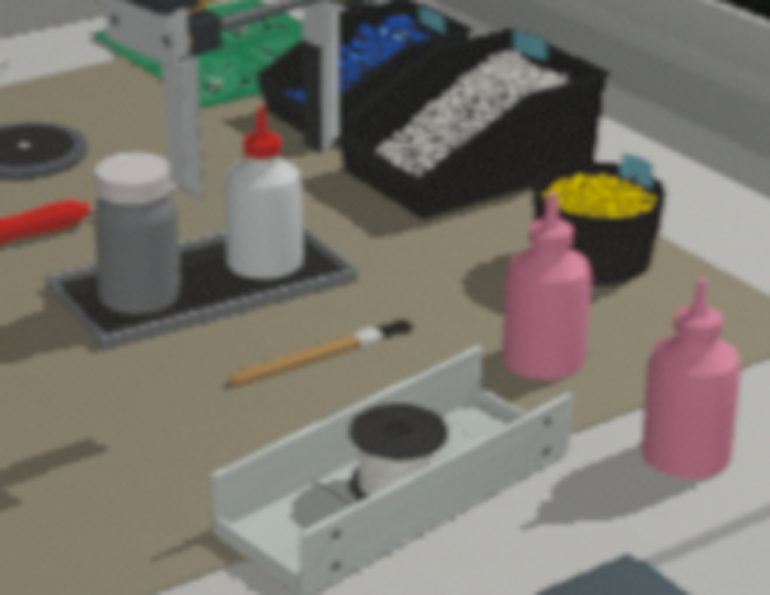

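```bash
python3 - <<'E'
from h import *
np.set_printoptions(precision=1,suppress=True)
c=bot.read_camera('scene'); g=c['img'].max(2)
for th in (70,85,100):
    m=(g[275:315,330:380]<th).astype(np.uint8); n,l,st,ce=cv2.connectedComponentsWithStats(m); k=1+np.argmax(st[1:,4])
    cn=max(cv2.findContours((l==k).astype(np.uint8),cv2.RETR_EXTERNAL,cv2.CHAIN_APPROX_NONE)[0],key=len); e=cv2.fitEllipse(cn); print(e,atz(c,(e[0][1]+275,e[0][0]+330),45))
E
python3 go.py 509.5 -291.5 300 8.8
```

```text
((23.410661697387695, 17.870166778564453), (13.774630546569824, 25.575695037841797), 91.182373046875) [ 508.7 -295.9   45. ]
((23.310928344726562, 17.893985748291016), (14.436222076416016, 26.609346389770508), 90.37887573242188) [ 508.4 -295.9   45. ]
((23.302978515625, 17.773637771606445), (15.179315567016602, 27.321535110473633), 90.60406494140625) [ 508.7 -295.5   45. ]
t 23.8 p [ 502.1828 -149.4653  356.9403] psi 8.69 tilt [ 0.0023 -0.0016 -1.    ] open 93.9 F [-0.8064  0.3135 -0.1627] q6 -0.5105472698971708
shares [-0.9427 -0.0957  0.3812] twist -0.0011987491997741825
```

Emit:
servo_tool(steps=[[[1,-0.2,-0.02,0,-0.002],[1,-0.4,-0.05,0,-0.002],[1,-0.6,-0.07,0,-0.002],[1,-0.8,-0.09,0,-0.002],[1,-0.94,-0.094,0.1,-0.002],[1,-0.94,-0.094,0.25,-0.002],[1,-0.94,-0.094,0.4,-0.002],[1,-0.94,-0.094,0.4,-0.002],[1,-0.94,-0.094,0.4,-0.002]]])

```text
t: 24.7
position: [509.8, -291.1, 297.7]
ee_rot: [0.651, 0.759, 0.0, 0.001]
force: [0.1, -0.0, 0.5]
opening: 94.5
```

```bash
python3 go.py 509.5 -291.5 207 8.8;python3 pic.py scene p14 270 160 430 330 4
```

```text
t 24.7 p [ 509.8451 -291.1087  297.6544] psi 8.82 tilt [ 0.0022 -0.0015 -1.    ] open 94.5 F [ 0.0818 -0.0386  0.4844] q6 -0.7351365795304811
shares [-0.0011 -0.0039  0.6044] twist 0.0002555447990235709
```

View pics/p14.png

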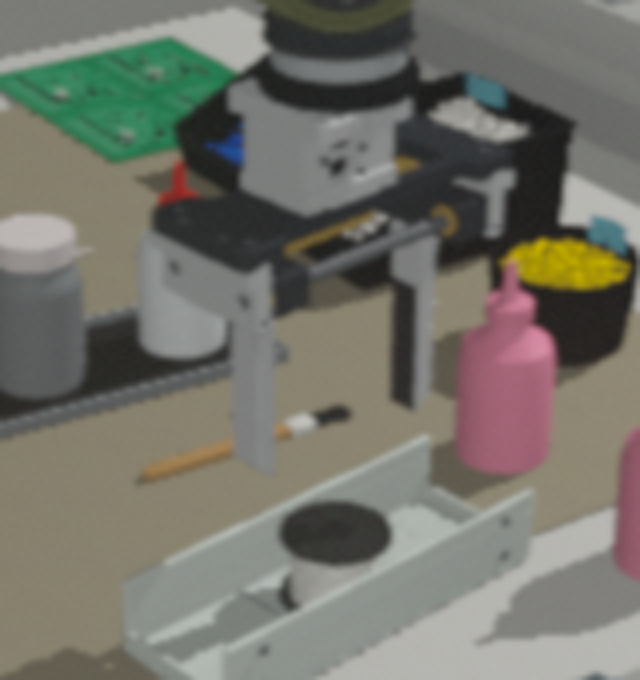

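Emit:
servo_tool(steps=[[[1,-0.01,-0.003,0.1,0],[1,-0.01,-0.003,0.2,0],[1,-0.01,-0.003,0.3,0],[1,-0.01,-0.003,0.35,0],[1,-0.01,-0.003,0.4,0],[1,-0.01,-0.003,0.4,0],[1,-0.01,-0.003,0.4,0]]])

```text
t: 25.45
position: [510.0, -292.9, 238.6]
ee_rot: [0.651, 0.759, 0.0, 0.002]
force: [0.0, -0.7, -0.3]
opening: 94.2
```

```bash
python3 go.py 509.5 -292.5 206 8.8;python3 pic.py scene p15 270 160 430 330 4
```

```text
t 25.45 p [ 510.034  -292.8717  238.5675] psi 8.84 tilt [ 0.0037 -0.0025 -1.    ] open 94.2 F [ 0.0346 -0.6962 -0.2781] q6 -0.7377244576133828
shares [ 0.0036 -0.0038  0.2171] twist 0.0004057797430249366
```

View pics/p15.png

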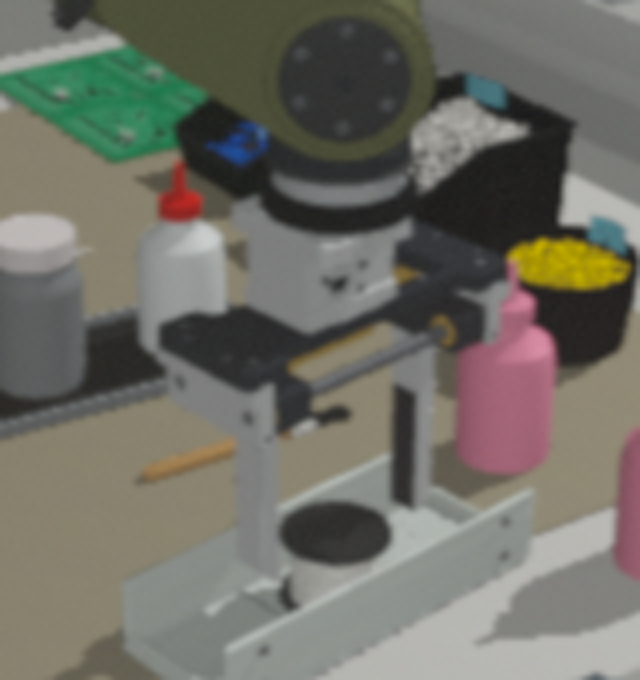

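Emit:
servo_tool(steps=[[[1,0.003,-0.003,0.06,0],[1,0.003,-0.003,0.12,0],[1,0.003,-0.003,0.17,0],[1,0.003,-0.003,0.2,0],[1,0.003,-0.003,0.215,0],[1,0.003,-0.003,0.217,0],[1,0.003,-0.003,0.217,0],[-1,0.003,-0.003,0.217,0],[-1,0.003,-0.003,0.217,0],[-1,0.003,-0.003,0.217,0],[-1,0.003,-0.003,0.217,0],[-1,0.003,-0.003,0.217,0],[-1,0.003,-0.003,0.217,0],[-1,0.003,-0.003,0.217,0],[-1,0.003,-0.003,0.217,0],[-1,0.003,-0.003,0.217,0]]])

```text
t: 27.1
position: [509.8, -292.6, 206.4]
ee_rot: [0.65, 0.76, 0.0, 0.003]
force: [0.6, 0.3, 1.4]
opening: 57.7
```

```bash
python3 go.py 509.5 -292.5 300 8.8;python3 pic.py scene p16 270 160 430 330 4
```

```text
t 27.1 p [ 509.7606 -292.5694  206.3932] psi 8.84 tilt [ 0.0044 -0.0028 -1.    ] open 57.7 F [0.5569 0.2879 1.424 ] q6 -0.7377106485670185
shares [-0.0014  0.0008 -0.624 ] twist 0.0004650220358264
```

View pics/p16.png

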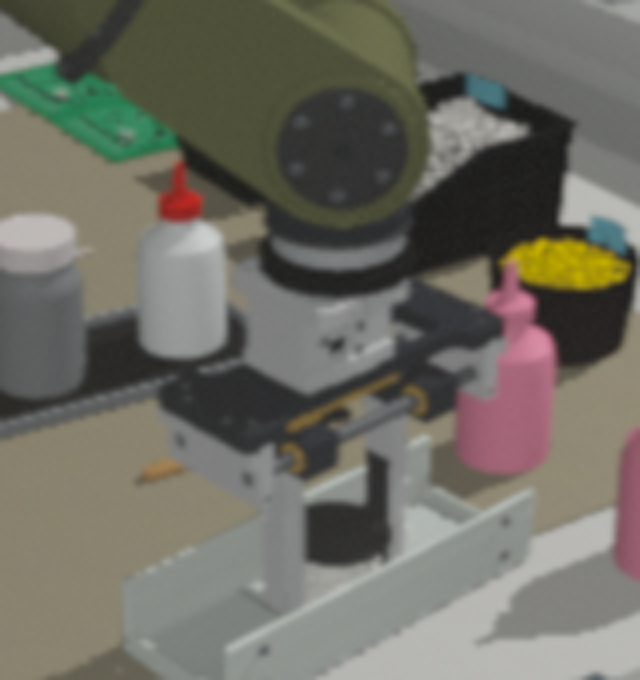

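Emit:
servo_tool(steps=[[[-1,0,0,-0.03,0],[-1,0,0,-0.08,0],[-1,0,0,-0.16,0],[-1,0,0,-0.26,0],[-1,0,0,-0.38,0],[-1,0,0,-0.5,0],[-1,0,0,-0.62,0],[-1,0,0,-0.74,0],[-1,0,0,-0.86,0],[-1,0,0,-0.95,0],[-1,0,0,-1,0],[-1,0,0,-1,0]]])

```text
t: 28.35
position: [509.1, -292.1, 357.5]
ee_rot: [0.651, 0.759, 0.0, 0.003]
force: [0.3, 0.4, -2.6]
opening: 58.1
```

```bash
python3 go.py 534.5 277.5 380 8.8;python3 pic.py scene p17 270 120 430 330 3
```

```text
t 28.35 p [ 509.075  -292.1437  357.5084] psi 8.84 tilt [ 0.0057 -0.0037 -1.    ] open 58.1 F [ 0.299   0.4033 -2.5991] q6 -0.7376505857209826
shares [ 3.7258  0.7518 -0.1631] twist 0.0004303945134299485
```

View pics/p17.png

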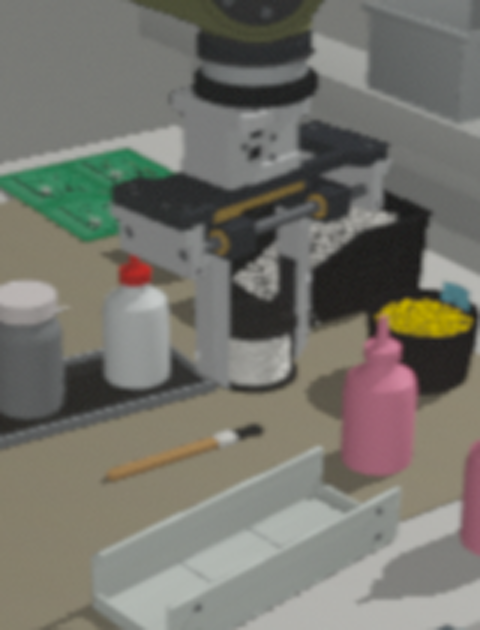

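Emit:
servo_tool(steps=[[[-1,0.02,0,-0.05,0],[-1,0.07,0.01,-0.1,0],[-1,0.14,0.03,-0.15,0],[-1,0.23,0.05,-0.2,0],[-1,0.35,0.07,-0.2,0],[-1,0.47,0.1,-0.2,0],[-1,0.6,0.12,-0.2,0],[-1,0.72,0.15,-0.2,0],[-1,0.85,0.17,-0.2,0],[-1,1,0.2,-0.2,0]]])

```text
t: 29.4
position: [515.2, -137.3, 385.9]
ee_rot: [0.65, 0.76, 0.0, 0.003]
force: [0.3, 0.3, -1.0]
opening: 58.4
```

```bash
python3 go.py 534.5 277.5 385 8.8
```

```text
t 29.4 p [ 515.1687 -137.2932  385.9078] psi 8.86 tilt [ 0.0043 -0.0028 -1.    ] open 58.4 F [ 0.2828  0.3178 -1.0013] q6 -0.483201478454214
shares [ 2.7125  0.5532 -0.0012] twist 0.0006652306587890659
```

Emit:
servo_tool(steps=[[[-1,0.1,0.02,0,0],[-1,0.22,0.04,0,0],[-1,0.34,0.07,0,0],[-1,0.46,0.09,0,0],[-1,0.6,0.12,0,0],[-1,0.74,0.15,0,0],[-1,0.88,0.18,0,0],[-1,1,0.2,0,0],[-1,1,0.2,0,0]]])

```text
t: 30.3
position: [521.1, 18.1, 385.4]
ee_rot: [0.649, 0.761, 0.0, 0.002]
force: [-0.4, -0.6, -2.0]
opening: 58.1
```

```bash
python3 go.py 534.5 277.5 385 8.8
```

```text
t 30.3 p [521.1163  18.1147 385.4484] psi 9.02 tilt [ 0.0042 -0.0025 -1.    ] open 58.1 F [-0.3535 -0.6325 -2.048 ] q6 -0.1918653646708674
shares [ 1.6939  0.3593 -0.001 ] twist 0.002461164429792638
```

Emit:
servo_tool(steps=[[[-1,0.1,0.02,0,0],[-1,0.22,0.04,0,0],[-1,0.34,0.07,0,0],[-1,0.46,0.09,0,0],[-1,0.6,0.12,0,0],[-1,0.74,0.15,0,0],[-1,0.88,0.18,0,0],[-1,1,0.2,0,0],[-1,1,0.2,0,0]]])

```text
t: 31.2
position: [526.7, 172.5, 384.9]
ee_rot: [0.649, 0.761, 0.0, 0.002]
force: [0.4, -0.4, -1.3]
opening: 57.7
```

```bash
python3 go.py 534.5 277.5 300 8.8
python3 - <<'E'
from ov import *
r,y=(0,0,255),(0,255,255)
Bs=(534.5,277.5)
for n,b2 in [('top',(160,220,240,300,7)),('scene',(205,185,290,240,8))]:
    c=bot.read_camera(n); cv2.imwrite(f'pics/base_{n}.png',box(c,c['img'],*b2,None,[],[(*Bs,52,8,r),(*Bs,3,8,y)]))
E
```

```text
t 31.2 p [526.7384 172.4603 384.8648] psi 9.14 tilt [ 0.0039 -0.0024 -1.    ] open 57.7 F [ 0.3711 -0.426  -1.307 ] q6 0.09228766509319382
shares [0.6848 0.1603 0.5643] twist 0.003730432792550194
```

View pics/base_top.png

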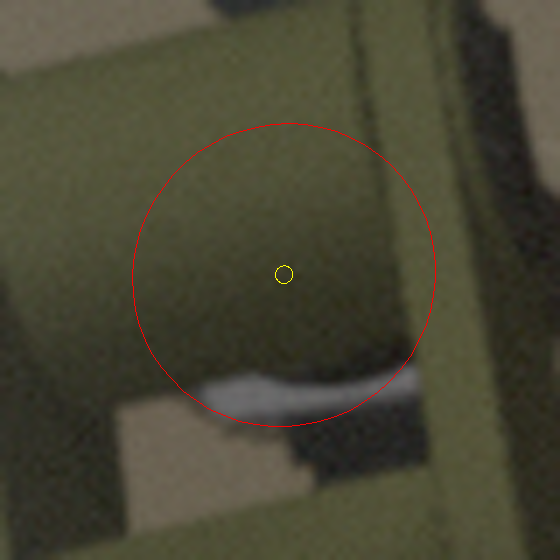

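View pics/base_scene.png

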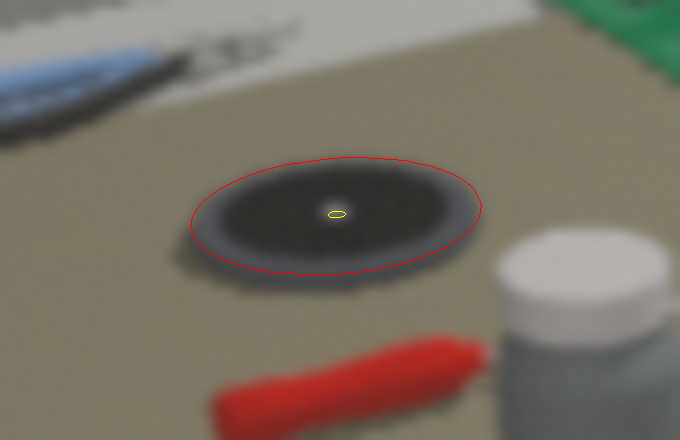

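Emit:
servo_tool(steps=[[[-1,0.03,0.01,0,0],[-1,0.1,0.02,0,0],[-1,0.2,0.04,0,0.003],[-1,0.32,0.07,0,0.003],[-1,0.44,0.1,0,0.003],[-1,0.55,0.13,0.05,0.003],[-1,0.64,0.15,0.12,0.003],[-1,0.685,0.16,0.22,0.003],[-1,0.685,0.16,0.34,0.003],[-1,0.685,0.16,0.46,0.003],[-1,0.685,0.16,0.58,0.003],[-1,0.685,0.16,0.7,0.003],[-1,0.685,0.16,0.82,0.003],[-1,0.685,0.16,0.9,0.003],[-1,0.685,0.16,0.95,0.003],[-1,0.685,0.16,1,0.003],[-1,0.685,0.16,1,0.003]]])

```text
t: 33.0
position: [535.0, 275.6, 233.9]
ee_rot: [0.651, 0.759, -0.0, 0.002]
force: [-0.0, -0.4, -1.7]
opening: 57.8
```

```bash
python3 go.py 534.5 277.5 210.6 8.8;  python3 - <<'E'
from ov import *
r,y=(0,0,255),(0,255,255)
Bs=(534.5,277.5)
for n,b2 in [('scene',(195,125,315,235,6))]:
    c=bot.read_camera(n); cv2.imwrite(f'pics/base2_{n}.png',box(c,c['img'],*b2,None,[],[(*Bs,52,8,r),(*Bs,3,8,y)]))
E
```

```text
t 33.0 p [534.9878 275.5567 233.8635] psi 8.78 tilt [ 0.003  -0.0032 -1.    ] open 57.8 F [-0.0134 -0.3579 -1.6923] q6 0.2644534152710839
shares [ 0.0139 -0.0016  0.155 ] twist -0.0001705782766552804
```

View pics/base2_scene.png

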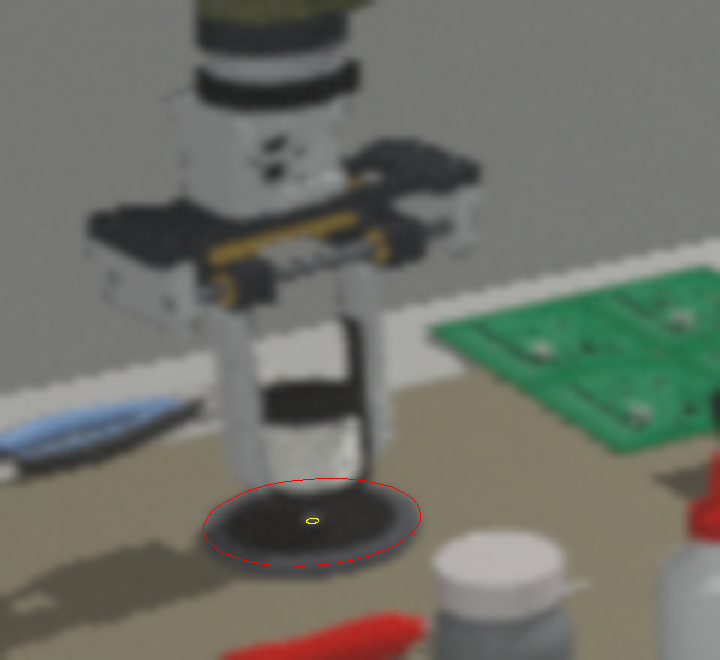

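Emit:
servo_tool(steps=[[[-1,0.014,-0.001,0.03,0],[-1,0.014,-0.001,0.07,0],[-1,0.014,-0.001,0.11,0],[-1,0.014,-0.001,0.13,0],[-1,0.014,-0.001,0.145,0],[-1,0.014,-0.001,0.15,0],[-1,0.014,-0.001,0.15,0]]])

```text
t: 33.75
position: [534.8, 277.6, 212.1]
ee_rot: [0.651, 0.759, 0.0, 0.002]
force: [0.1, -0.5, -2.4]
opening: 58.2
```

```bash
python3 go.py 534.5 277.5 210.4 8.8;  python3 - <<'E'
from ov import *
r,y=(0,0,255),(0,255,255)
Bs=(534.5,277.5)
for n,b2 in [('scene',(195,125,315,235,6))]:
    c=bot.read_camera(n); cv2.imwrite(f'pics/base3_{n}.png',box(c,c['img'],*b2,None,[],[(*Bs,29.5,49,r),(*Bs,29.5,8,y)]))
E
```

```text
t 33.75 p [534.7583 277.5819 212.0803] psi 8.78 tilt [ 0.0038 -0.0029 -1.    ] open 58.2 F [ 0.1453 -0.4961 -2.4356] q6 0.2679365826742405
shares [-0.0002 -0.0018  0.0112] twist -0.0001773212427511655
```

View pics/base3_scene.png

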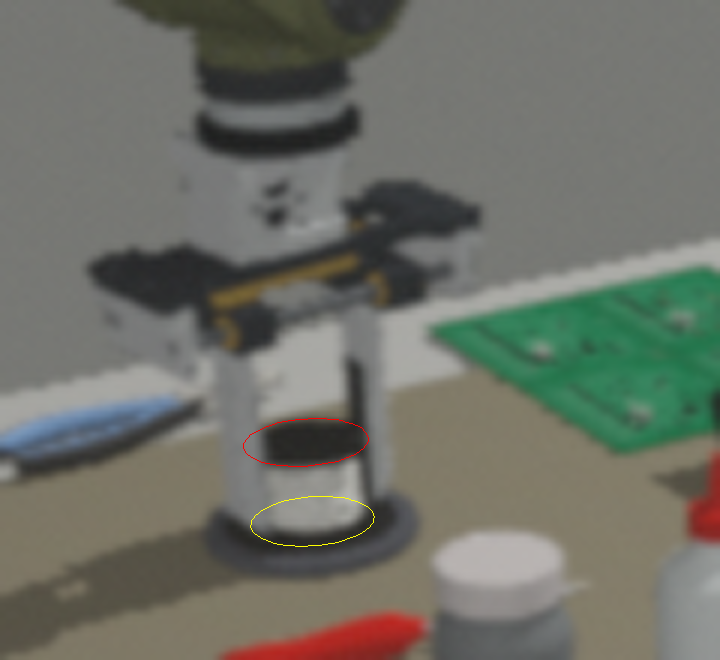

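Emit:
servo_tool(steps=[[[-1,0,0,0.004,0],[-1,0,0,0.008,0],[-1,0,0,0.011,0],[-1,0,0,0.012,0],[-1,0,0,0.012,0],[0,0,0,0.012,0],[1,0,0,0.012,0],[1,0,0,0.012,0],[1,0,0,0.012,0],[1,0,0,0.012,0],[1,0,0,0.012,0],[1,0,0,0.012,0]]])

```text
t: 35.0
position: [534.8, 277.6, 210.5]
ee_rot: [0.651, 0.759, 0.0, 0.002]
force: [-0.7, 0.9, -0.2]
opening: 93.8
```

```bash
python3 go.py 534.5 277.5 330 8.8
```

```text
t 35.0 p [534.788  277.6018 210.4544] psi 8.78 tilt [ 0.004  -0.0027 -1.    ] open 93.8 F [-0.6538  0.9211 -0.1598] q6 0.2679596885524739
shares [-0.003   0.0008 -0.797 ] twist -0.00017015077467179808
```

Emit:
servo_tool(steps=[[[1,0,0,-0.05,0],[1,0,0,-0.15,0],[1,0,0,-0.3,0],[1,0,0,-0.5,0],[1,0,0,-0.7,0],[1,0,0,-0.9,0],[1,-0.2,0,-1,0],[1,-0.5,0,-1,0],[1,-0.8,0,-1,0],[1,-1,0,-1,0],[1,-1,0,-1,0]]])

```text
t: 36.1
position: [557.4, 126.7, 362.5]
ee_rot: [0.652, 0.758, 0.001, 0.003]
force: [-0.9, 0.0, 0.3]
opening: 94.0
```

```bash
python3 go.py 593.5 -4.1 360 -81.2;  python3 - <<'E'
from ov import *
r,y=(0,0,255),(0,255,255)
Bs=(534.5,277.5)
for n,b2 in [('top',(165,225,235,295,8)),('scene',(205,175,290,240,8))]:
    c=bot.read_camera(n); cv2.imwrite(f'pics/base4_{n}.png',box(c,c['img'],*b2,None,[],[(*Bs,29.5,49,r),(*Bs,52,8,y)]))
E
```

```text
t 36.1 p [557.3712 126.741  362.4774] psi 8.58 tilt [ 0.0056 -0.0029 -1.    ] open 94.0 F [-0.9418  0.0413  0.3328] q6 0.011533228575183302
shares [-0.8984  0.108   0.0204] twist 0.9975367887776903
```

View pics/base4_top.png

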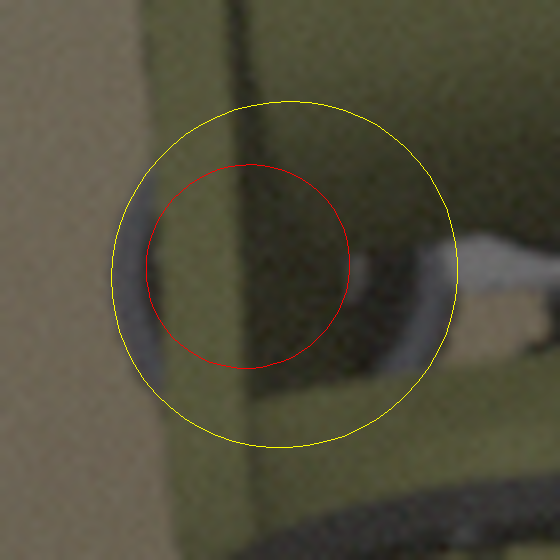

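View pics/base4_scene.png

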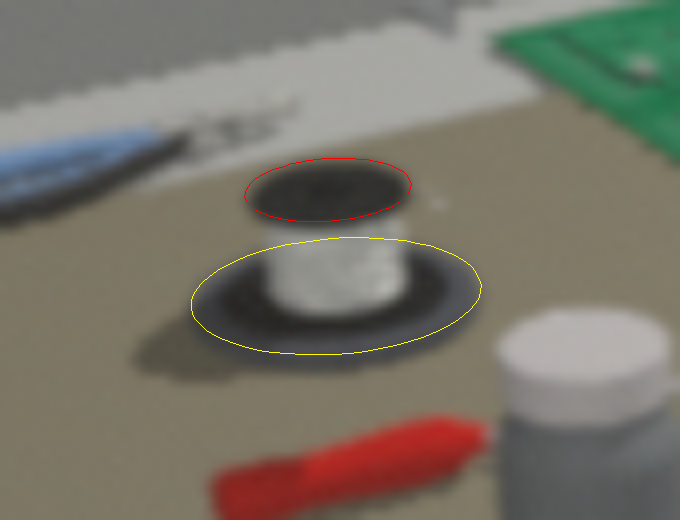

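Emit:
servo_tool(steps=[[[1,-0.2,0.02,0,0.09],[1,-0.4,0.05,0,0.18],[1,-0.6,0.08,0,0.27],[1,-0.8,0.1,0,0.36],[1,-0.898,0.108,0,0.45],[1,-0.898,0.108,0,0.54],[1,-0.898,0.108,0,0.63],[1,-0.898,0.108,0,0.72],[1,-0.898,0.108,0,0.81],[1,-0.898,0.108,0,0.9],[1,-0.898,0.108,0,0.99],[1,-0.898,0.108,0,0.997],[1,-0.898,0.108,0,0.997]]])

```text
t: 37.5
position: [593.5, -0.1, 362.9]
ee_rot: [0.997, 0.081, 0.003, 0.001]
force: [-0.4, 0.6, 0.8]
opening: 94.3
```

```bash
python3 go.py 593.5 -4.1 244.5 -81.11;  python3 - <<'E'
from ov import *
r,y=(0,0,255),(0,255,255)
Bs=(534.5,277.5)
c=bot.read_camera('top'); cv2.imwrite(f'pics/base5_top.png',box(c,c['img'],165,225,235,295,8,None,[],[(*Bs,29.5,49,r),(*Bs,52,8,y)]))
E
python3 pic.py scene p20 240 110 400 280 4
```

```text
t 37.5 p [593.4799  -0.0927 362.8885] psi -80.74 tilt [ 0.0055 -0.0023 -1.    ] open 94.3 F [-0.3602  0.5666  0.784 ] q6 1.348129026594712
shares [-0.0081  0.0239  0.7893] twist 0.004135134908285131
```

View pics/base5_top.png

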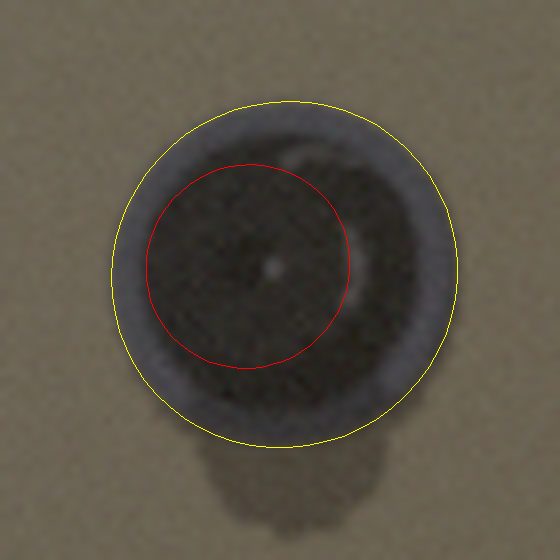

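View pics/p20.png

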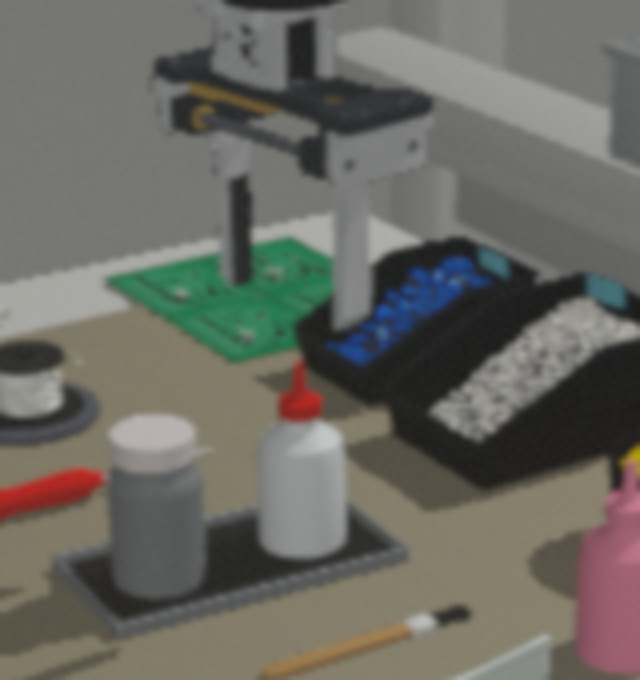

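Run:
```python
from ov import *
r,y=(0,0,255),(0,255,255)
Bs=(534.5,277.5)
c=bot.read_camera('top'); im=np.mean([bot.read_camera('top')['img'].astype(float) for _ in range(4)],0)
im=np.clip((im-25)*4,0,255).astype(np.uint8)
a=box(c,im,175,235,225,285,8,None,[],[(*Bs,29.5,49,r),(*Bs,52,8,y)]);b=box(c,im,175,235,225,285,8,None,[],[])
cv2.imwrite('pics/base6.png',np.hstack([a,b]))
```

```text
(no output)
```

View pics/base6.png

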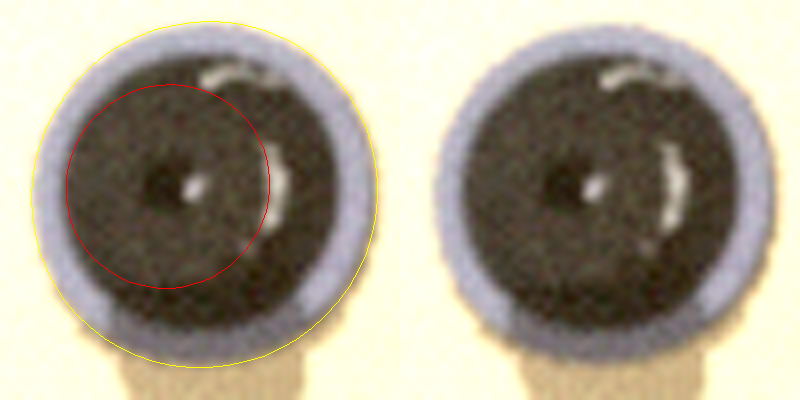

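```bash
sed -e "s/^d=.*/p=p+180*R[:,2]; d=R.T@(np.array([X,Y,Z])-p); tw=((psi-ps+180)%360-180)/" -e "s/'p',p/'grasp',p/" go.py > gp.py; python3 gp.py 593.8 -4.1 64.4 -81.11
```

```text
t 37.85 grasp [594.3873  -1.4516 182.5912] psi -80.96 tilt [ 0.0052 -0.0024 -1.    ] open 94.1 F [-0.5558  0.2909  0.3831] q6 1.3504463847493775
shares [-0.0104  0.0143  0.788 ] twist 0.0016757841942086947
```

Emit:
servo_tool(steps=[[[1,-0.006,0.024,0.1,0.004],[1,-0.006,0.024,0.2,0.004],[1,-0.006,0.024,0.3,0.004],[1,-0.006,0.024,0.3,0.004]]])

```text
t: 38.25
position: [593.1, -4.8, 315.0]
ee_rot: [0.997, 0.076, 0.001, 0.001]
force: [0.6, 0.9, 0.3]
opening: 94.1
```

```bash
python3 gp.py 593.8 -4.1 64.4 -81.11
```

```text
t 38.25 grasp [593.2769  -5.1554 134.9688] psi -81.31 tilt [ 0.0012 -0.0021 -1.    ] open 94.1 F [0.613  0.8791 0.346 ] q6 1.3503438352611448
shares [ 0.0041 -0.0075  0.4704] twist -0.002190929995427066
```

Emit:
servo_tool(steps=[[[1,0.004,-0.007,0.1,-0.002],[1,0.004,-0.007,0.2,-0.002],[1,0.004,-0.007,0.3,-0.002],[1,0.004,-0.007,0.4,-0.002],[1,0.004,-0.007,0.45,-0.002],[1,0.004,-0.007,0.47,-0.002],[1,0.004,-0.007,0.47,-0.002],[1,0.004,-0.007,0.47,-0.002]]])

```text
t: 39.05
position: [593.7, -3.8, 245.1]
ee_rot: [0.997, 0.077, 0.001, 0.001]
force: [-0.7, 0.3, -0.5]
opening: 94.3
```

```bash
python3 gp.py 593.8 -4.1 64.4 -81.11
```

```text
t 39.05 grasp [594.1159  -4.1937  65.0532] psi -81.13 tilt [ 0.0021 -0.0021 -1.    ] open 94.3 F [-0.6625  0.2625 -0.5175] q6 1.3492594345548103
shares [-0.002  -0.001   0.0043] twist -0.0002051555350217566
```

Emit:
servo_tool(steps=[[[-1,-0.002,-0.001,0.004,0],[-1,-0.002,-0.001,0.004,0],[-1,-0.002,-0.001,0.004,0],[-1,-0.002,-0.001,0.004,0],[-1,-0.002,-0.001,0.004,0],[-1,-0.002,-0.001,0.004,0],[-1,-0.002,-0.001,0.004,0],[-1,-0.002,-0.001,0.004,0],[-1,-0.002,-0.001,0.004,0],[-1,-0.002,-0.001,0.004,0]]])

```text
t: 40.05
position: [593.4, -3.7, 244.5]
ee_rot: [0.997, 0.077, 0.001, 0.001]
force: [0.3, -0.9, -0.9]
opening: 53.3
```

```bash
python3 gp.py 593.8 -4.1 64.4 -81.11
```

```text
t 40.05 grasp [593.8331  -4.1015  64.4869] psi -81.13 tilt [ 0.0022 -0.0022 -1.    ] open 53.3 F [ 0.3173 -0.8881 -0.892 ] q6 1.3494054337905348
shares [-0.0002 -0.      0.0006] twist -0.00018279019502232232
```

Emit:
servo_tool(steps=[[[-1,0,0,-0.03,0],[-1,0,0,-0.1,0],[-1,0,0,-0.2,0],[-1,0,0,-0.3,0],[-1,0,0,-0.4,0],[-1,0,0,-0.5,0],[-1,0,0,-0.6,0],[-1,0,0,-0.65,0],[-1,0,0,-0.68,0],[-1,0,0.03,-0.68,0],[-1,-0.02,0.1,-0.68,0],[-1,-0.05,0.2,-0.68,0],[-1,-0.08,0.33,-0.68,0],[-1,-0.11,0.47,-0.68,0],[-1,-0.14,0.61,-0.68,0],[-1,-0.17,0.75,-0.68,0],[-1,-0.2,0.87,-0.68,0],[-1,-0.22,0.95,-0.68,0],[-1,-0.23,1,-0.68,0],[-1,-0.23,1,-0.68,0]]])

```text
t: 42.05
position: [582.1, -158.0, 346.6]
ee_rot: [0.997, 0.077, 0.001, 0.001]
force: [-1.0, -0.2, -0.6]
opening: 53.7
```

```bash
python3 gp.py 574.3 -279.9 164.5 -81.11; python3 pic.py scene p21 240 110 460 330 3
```

```text
t 42.05 grasp [ 582.4306 -158.3407  166.5722] psi -81.19 tilt [ 0.0019 -0.0021 -1.    ] open 53.7 F [-1.0352 -0.1791 -0.6282] q6 1.091957064246466
shares [-0.1777  0.7925  0.0154] twist -0.0008744041540467151
```

View pics/p21.png

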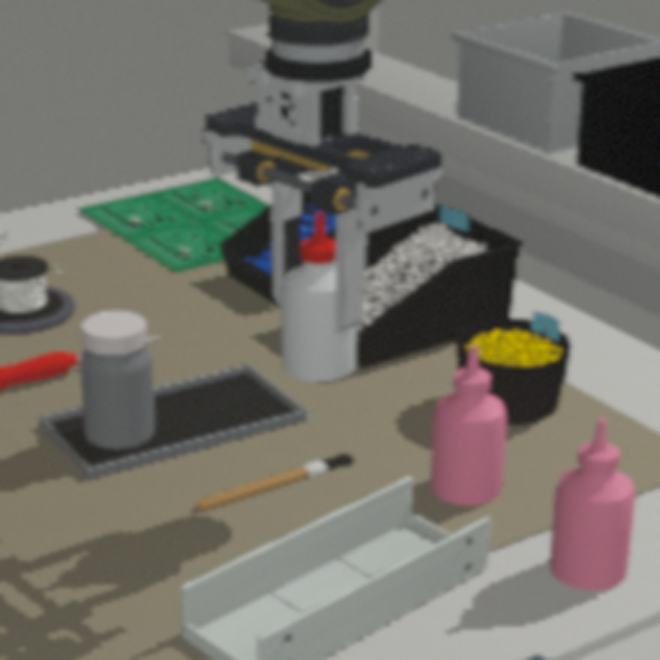

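Emit:
servo_tool(steps=[[[-1,-0.01,0.03,0,0],[-1,-0.02,0.1,0,0],[-1,-0.05,0.2,0,0],[-1,-0.08,0.33,0,0],[-1,-0.11,0.46,0,0],[-1,-0.14,0.59,0,0],[-1,-0.16,0.7,0,0],[-1,-0.175,0.77,0,0],[-1,-0.178,0.792,0,0],[-1,-0.178,0.792,0,0],[-1,-0.178,0.792,0,0],[-1,-0.178,0.792,0.1,0],[-1,-0.178,0.792,0.2,0],[-1,-0.178,0.792,0.25,0],[-1,-0.178,0.792,0.25,0],[-1,-0.178,0.792,0.25,0]]])

```text
t: 43.7
position: [574.2, -278.8, 309.3]
ee_rot: [0.997, 0.077, 0.001, 0.001]
force: [0.4, 0.5, -1.2]
opening: 53.7
```

```bash
python3 gp.py 574.3 -279.9 64.6 -81.12; python3 pic.py scene p22 290 160 450 330 4
```

```text
t 43.7 grasp [ 574.5701 -279.1193  129.2815] psi -81.15 tilt [ 0.0018 -0.0019 -1.    ] open 53.7 F [ 0.4362  0.4716 -1.2484] q6 0.9074373978195626
shares [-0.0032  0.0039  0.4312] twist -0.00035224097255069056
```

View pics/p22.png

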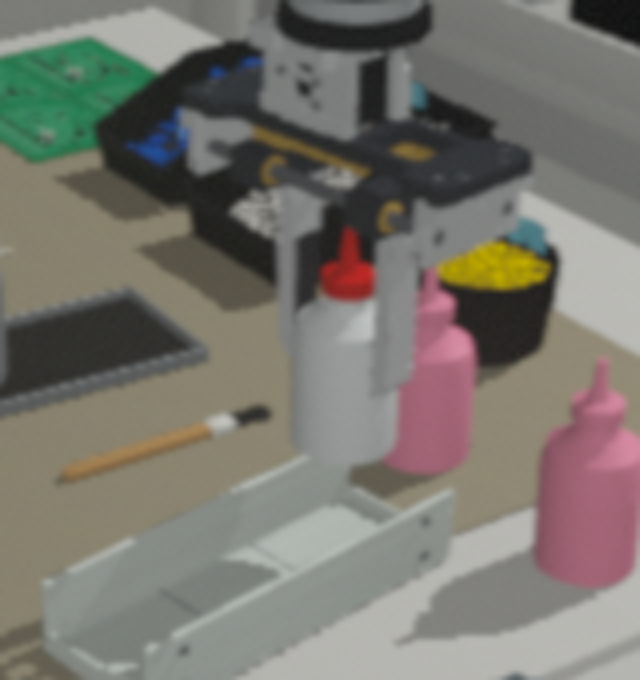

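Emit:
servo_tool(steps=[[[-1,-0.003,0.004,0.04,0],[-1,-0.003,0.004,0.1,0],[-1,-0.003,0.004,0.17,0],[-1,-0.003,0.004,0.24,0],[-1,-0.003,0.004,0.31,0],[-1,-0.003,0.004,0.36,0],[-1,-0.003,0.004,0.39,0],[-1,-0.003,0.004,0.41,0],[-1,-0.003,0.004,0.42,0],[-1,-0.003,0.004,0.42,0],[-1,-0.003,0.004,0.42,0]]])

```text
t: 44.85
position: [574.1, -279.6, 247.1]
ee_rot: [0.997, 0.077, 0.001, 0.001]
force: [0.5, -0.9, -1.7]
opening: 53.6
```

```bash
python3 gp.py 574.3 -279.9 64.5 -81.12
```

```text
t 44.85 grasp [ 574.6575 -280.1008   67.0653] psi -81.15 tilt [ 0.0029 -0.0026 -1.    ] open 53.6 F [ 0.4525 -0.8598 -1.6971] q6 0.9062559245218106
shares [-0.0022 -0.0017  0.0171] twist -0.00034157682320407425
```

Emit:
servo_tool(steps=[[[-1,-0.002,-0.002,0.006,0],[-1,-0.002,-0.002,0.012,0],[-1,-0.002,-0.002,0.017,0],[-1,-0.002,-0.002,0.018,0],[-1,-0.002,-0.002,0.018,0],[0,-0.002,-0.002,0.018,0],[1,-0.002,-0.002,0.018,0],[1,-0.002,-0.002,0.018,0],[1,-0.002,-0.002,0.018,0],[1,-0.002,-0.002,0.018,0],[1,-0.002,-0.002,0.018,0],[1,-0.002,-0.002,0.018,0]]])

```text
t: 46.05
position: [573.8, -279.4, 244.3]
ee_rot: [0.997, 0.077, 0.001, 0.001]
force: [0.1, 0.6, 0.1]
opening: 93.7
```

```bash
python3 gp.py 574.3 -279.9 64.5 -81.12;python3 pic.py scene p23 290 160 450 330 4
```

```text
t 46.05 grasp [ 574.3114 -279.873    64.334 ] psi -81.15 tilt [ 0.0029 -0.0025 -1.    ] open 93.7 F [0.1019 0.6286 0.0987] q6 0.9063525408278236
shares [-0.0001  0.0002 -0.0011] twist -0.0003603002010938402
```

View pics/p23.png

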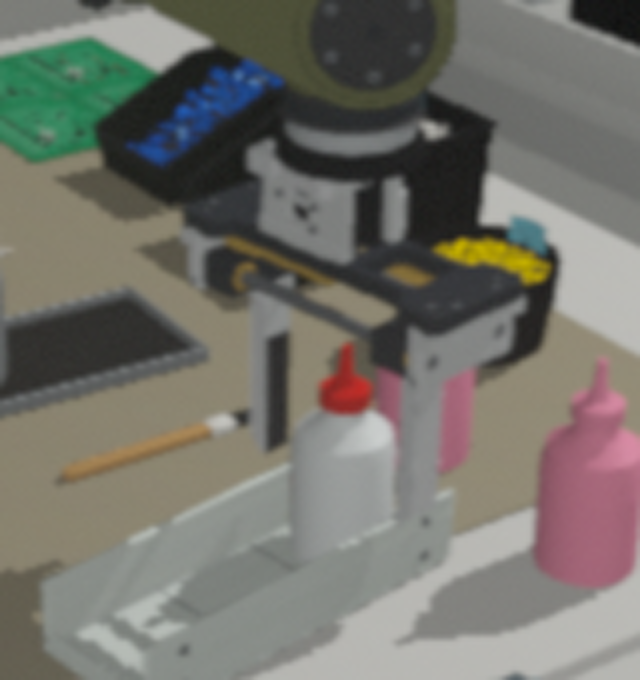

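Emit:
servo_tool(steps=[[[1,0,0,-0.1,0],[1,0,0,-0.3,0],[1,0,0,-0.5,0],[1,0,0,-0.7,0],[1,0,-0.05,-0.75,0],[1,-0.05,-0.25,-0.75,0],[1,-0.1,-0.5,-0.75,0],[1,-0.15,-0.75,-0.75,0],[1,-0.2,-1,-0.75,0],[1,-0.2,-1,-0.75,0]]])

```text
t: 47.1
position: [519.6, -132.1, 356.4]
ee_rot: [0.997, 0.079, 0.001, 0.001]
force: [0.1, -1.1, 1.1]
opening: 94.1
```

```bash
python3 gp.py 494.7 0.75 160 -81.14
```

```text
t 47.1 grasp [ 519.9703 -132.4517  176.4416] psi -80.98 tilt [ 0.0023 -0.0019 -1.    ] open 94.1 F [ 0.0817 -1.0843  1.1043] q6 1.0965677621356358
shares [-0.0274 -0.9037  0.1075] twist 0.0017920466388318345
```

Emit:
servo_tool(steps=[[[1,-0.01,-0.2,0,0.002],[1,-0.02,-0.45,0,0.002],[1,-0.027,-0.7,0,0.002],[1,-0.027,-0.904,0,0.002],[1,-0.027,-0.904,0.1,0.002],[1,-0.027,-0.904,0.2,0.002],[1,-0.027,-0.904,0.3,0.002],[1,-0.027,-0.904,0.3,0.002],[1,-0.027,-0.904,0.3,0.002]]])

```text
t: 48.0
position: [494.5, 0.9, 311.4]
ee_rot: [0.997, 0.077, 0.001, 0.001]
force: [0.1, -0.3, -0.2]
opening: 94.0
```

```bash
python3 gp.py 494.7 0.75 64.4 -81.14;python3 pic.py scene p24 240 110 400 280 4
```

```text
t 48.0 grasp [494.8914   0.6113 131.3961] psi -81.17 tilt [ 0.0021 -0.0019 -1.    ] open 94.0 F [ 0.1232 -0.2739 -0.2286] q6 1.3457278207056744
shares [-0.0019 -0.0021  0.4466] twist -0.00036565622085744405
```

View pics/p24.png

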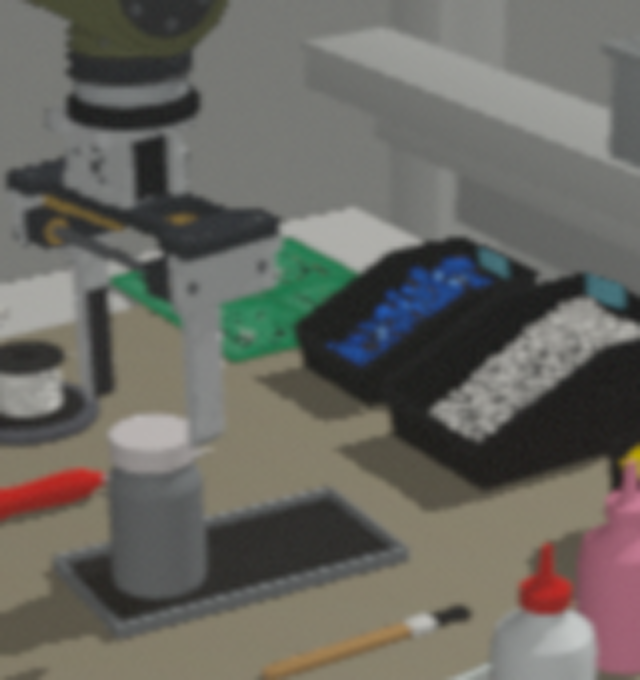

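Emit:
servo_tool(steps=[[[1,-0.002,-0.002,0.1,0],[1,-0.002,-0.002,0.2,0],[1,-0.002,-0.002,0.3,0],[1,-0.002,-0.002,0.4,0],[1,-0.002,-0.002,0.44,0],[1,-0.002,-0.002,0.45,0],[1,-0.002,-0.002,0.45,0],[1,-0.002,-0.002,0.45,0]]])

```text
t: 48.85
position: [494.6, 1.0, 245.1]
ee_rot: [0.997, 0.077, 0.002, 0.001]
force: [-0.0, 0.2, 0.2]
opening: 94.2
```

```bash
python3 gp.py 494.7 0.75 64.4 -81.14
```

```text
t 48.85 grasp [495.3822   0.6769  65.0548] psi -81.17 tilt [ 0.0041 -0.002  -1.    ] open 94.2 F [-0.0245  0.1743  0.1577] q6 1.3463134739448703
shares [-0.0044 -0.0012  0.0043] twist -0.0003662938519306004
```

Emit:
servo_tool(steps=[[[1,-0.004,-0.001,0.004,0],[1,-0.004,-0.001,0.004,0],[-1,-0.004,-0.001,0.004,0],[-1,-0.004,-0.001,0.004,0],[-1,-0.004,-0.001,0.004,0],[-1,-0.004,-0.001,0.004,0],[-1,-0.004,-0.001,0.004,0],[-1,-0.004,-0.001,0.004,0],[-1,-0.004,-0.001,0.004,0],[-1,-0.004,-0.001,0.004,0],[-1,-0.004,-0.001,0.004,0]]])

```text
t: 49.95
position: [494.0, 1.1, 244.5]
ee_rot: [0.997, 0.077, 0.002, 0.001]
force: [-0.6, -1.0, -1.5]
opening: 57.4
```

```bash
python3 gp.py 445.3 -301.9 64.4 -81.14
```

```text
t 49.95 grasp [494.7998   0.7443  64.4632] psi -81.17 tilt [ 0.0042 -0.002  -1.    ] open 57.4 F [-0.5605 -1.0377 -1.4597] q6 1.3463304673814098
shares [-0.6358  1.9431  0.0031] twist -0.00034464711326841603
```

Emit:
servo_tool(steps=[[[-1,0,0,-0.03,0],[-1,0,0,-0.1,0],[-1,0,0,-0.2,0],[-1,0,0,-0.3,0],[-1,0,0,-0.4,0],[-1,0,0,-0.5,0],[-1,0,0,-0.6,0],[-1,0,0,-0.65,0],[-1,0,0,-0.68,0],[-1,-0.01,0.03,-0.68,0],[-1,-0.04,0.1,-0.68,0],[-1,-0.08,0.2,-0.68,0],[-1,-0.13,0.33,-0.68,0],[-1,-0.18,0.47,-0.68,0],[-1,-0.24,0.61,-0.68,0],[-1,-0.3,0.75,-0.68,0],[-1,-0.35,0.87,-0.68,0],[-1,-0.38,0.95,-0.68,0],[-1,-0.4,1,-0.68,0],[-1,-0.4,1,-0.68,0]]])

```text
t: 51.95
position: [457.1, -156.8, 346.4]
ee_rot: [0.997, 0.076, 0.002, 0.001]
force: [0.4, 1.0, -2.0]
opening: 57.8
```

```bash
python3 gp.py 445.3 -301.9 164.4 -81.14
```

```text
t 51.95 grasp [ 457.803  -157.1435  166.3564] psi -81.23 tilt [ 0.0037 -0.0019 -1.    ] open 57.8 F [ 0.3528  0.989  -2.0071] q6 1.0116867804060607
shares [-0.2295  0.941   0.0145] twist -0.0010322353704598046
```

Emit:
servo_tool(steps=[[[-1,-0.01,0.03,0,0],[-1,-0.03,0.1,0,0],[-1,-0.06,0.2,0,0],[-1,-0.09,0.33,0,0],[-1,-0.12,0.47,0,0],[-1,-0.15,0.61,0,0],[-1,-0.18,0.75,0,-0.001],[-1,-0.21,0.86,0,-0.001],[-1,-0.225,0.92,0,-0.001],[-1,-0.23,0.94,0,-0.001],[-1,-0.23,0.94,0.03,-0.001],[-1,-0.23,0.94,0.1,-0.001],[-1,-0.23,0.94,0.2,-0.001],[-1,-0.23,0.94,0.25,-0.001],[-1,-0.23,0.94,0.25,-0.001],[-1,-0.23,0.94,0.25,-0.001]]])

```text
t: 53.55
position: [444.8, -301.3, 309.2]
ee_rot: [0.997, 0.077, 0.002, 0.001]
force: [0.6, -0.0, -1.9]
opening: 57.3
```

```bash
python3 gp.py 445.3 -301.9 64.4 -81.14;python3 pic.py scene p25 270 150 430 330 4
```

```text
t 53.55 grasp [ 445.4971 -301.6526  129.2386] psi -81.12 tilt [ 0.0037 -0.0019 -1.    ] open 57.3 F [ 0.612  -0.0411 -1.872 ] q6 0.7517627636147861
shares [-0.003   0.0004  0.4323] twist 0.00020077543045241933
```

View pics/p25.png

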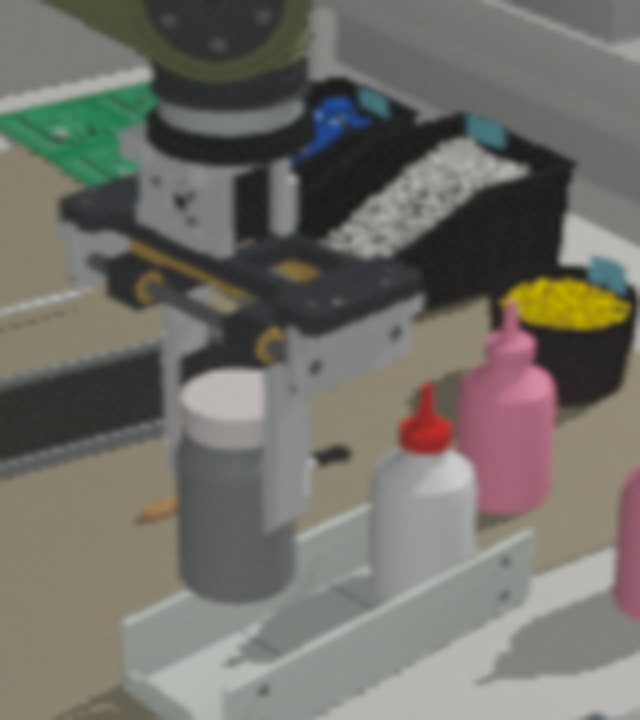

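Emit:
servo_tool(steps=[[[-1,-0.003,0,0.04,0],[-1,-0.003,0,0.1,0],[-1,-0.003,0,0.17,0],[-1,-0.003,0,0.24,0],[-1,-0.003,0,0.31,0],[-1,-0.003,0,0.36,0],[-1,-0.003,0,0.39,0],[-1,-0.003,0,0.41,0],[-1,-0.003,0,0.42,0],[-1,-0.003,0,0.42,0],[-1,-0.003,0,0.42,0]]])

```text
t: 54.7
position: [444.7, -301.7, 246.8]
ee_rot: [0.997, 0.077, 0.002, 0.001]
force: [-0.4, 0.5, -1.7]
opening: 57.8
```

```bash
python3 gp.py 445.3 -301.9 64.5 -81.14
```

```text
t 54.7 grasp [ 445.5501 -302.1272   66.844 ] psi -81.13 tilt [ 0.0047 -0.0026 -1.    ] open 57.8 F [-0.35    0.4531 -1.6968] q6 0.7510886809343191
shares [-0.0015 -0.0018  0.0156] twist 0.00012384091882703766
```

Emit:
servo_tool(steps=[[[-1,-0.002,-0.002,0.006,0],[-1,-0.002,-0.002,0.012,0],[-1,-0.002,-0.002,0.016,0],[-1,-0.002,-0.002,0.017,0],[-1,-0.002,-0.002,0.017,0],[0,-0.002,-0.002,0.017,0],[1,-0.002,-0.002,0.017,0],[1,-0.002,-0.002,0.017,0],[1,-0.002,-0.002,0.017,0],[1,-0.002,-0.002,0.017,0],[1,-0.002,-0.002,0.017,0],[1,-0.002,-0.002,0.017,0]]])

```text
t: 55.9
position: [444.4, -301.4, 244.3]
ee_rot: [0.997, 0.077, 0.002, 0.001]
force: [-0.1, -0.1, 0.6]
opening: 93.6
```

```bash
python3 gp.py 445.3 -301.9 64.4 -81.14
```

```text
t 55.9 grasp [ 445.2277 -301.8647   64.302 ] psi -81.12 tilt [ 0.0047 -0.0026 -1.    ] open 93.6 F [-0.0603 -0.1017  0.5753] q6 0.7510068004646183
shares [ 0.0004  0.0003 -0.0007] twist 0.00018812142723795153
```

Emit:
servo_tool(steps=[[[1,0,0,-0.1,0],[1,0,0,-0.25,0],[1,0,0,-0.5,0],[1,0,0,-0.75,0],[1,0,0,-1,0],[1,0,-0.2,-1,0],[1,0,-0.5,-1,0],[1,0,-0.8,-1,0],[1,0,-1,-1,0],[1,0,-1,-1,0]]])

```text
t: 56.9
position: [420.0, -150.3, 394.2]
ee_rot: [0.997, 0.079, 0.003, 0.001]
force: [-0.1, -0.3, -0.1]
opening: 94.4
```

Emit:
servo_tool(steps=[[[1,-0.1,-0.3,0,0],[1,-0.3,-0.6,0,0],[1,-0.5,-0.9,0,0],[1,-0.5,-1,0,0],[1,-0.5,-1,0,0],[1,-0.5,-1,0,0]]])

```text
t: 57.5
position: [322.8, -14.2, 393.6]
ee_rot: [0.997, 0.079, 0.003, 0.002]
force: [0.8, -0.4, -0.2]
opening: 93.9
```

Run:
```python
from ov import *
from ov1 import *
import cv2
s=bot.read_state(); print(s['t'],s['position'],s['force'])
np.set_printoptions(precision=1,suppress=True)
for n,b in [('top',(400,210,490,330,6)),('scene',(290,230,430,350,5.5))]:
    c=bot.read_camera(n); cv2.imwrite(f'pics/fin_{n}_full.png',c['img'])
    x0,y0,x1,y1,k=b
    a=cv2.imread(f'pics/{n}0.png')[y0:y1,x0:x1]; z=c['img'][y0:y1,x0:x1]
    cv2.imwrite(f'pics/fin_{n}.png',np.hstack([cv2.resize(q,None,fx=2.8 if n=="scene" else 4.4,fy=2.8 if n=="scene" else 4.4,interpolation=cv2.INTER_CUBIC) for q in (a,z)]))
    for nm,im in (('start',cv2.imread(f'pics/{n}0.png')),('now',c['img'])):
        i=im.astype(int); m=(i[...,2]>120)&(i[...,1]<70)&(i[...,0]<80); r,q=np.nonzero(m); w=(q>360)&(q<460); print(n,nm,'cap',r[w].mean(),q[w].mean(),w.sum())
        R0=(285,310,310,350) if n=='scene' else (285,320,435,475)
        if n=='scene': R0=(270,292,312,347)
        sub=i[R0[0]:R0[1],R0[2]:R0[3]].min(2); r,q=np.nonzero(sub>(165 if n=='scene' else 150)); print('  lid',r.mean()+R0[0],q.mean()+R0[2],len(r))
```

```text
57.5 [322.76591934 -14.22118954 393.63978858] [ 0.76543578 -0.42089348 -0.23640653]
top start cap 238.84057971014494 441.84057971014494 69
  lid 297.73664122137404 452.5458015267176 262
top now cap 239.0857142857143 441.34285714285716 70
  lid 298.0290322580645 453.21612903225804 310
scene start cap 256.5762711864407 376.6271186440678 118
  lid 278.30125523012555 328.5397489539749 239
scene now cap 256.4590163934426 376.1803278688525 122
  lid 278.403162055336 328.94466403162056 253
```

View pics/fin_top.png

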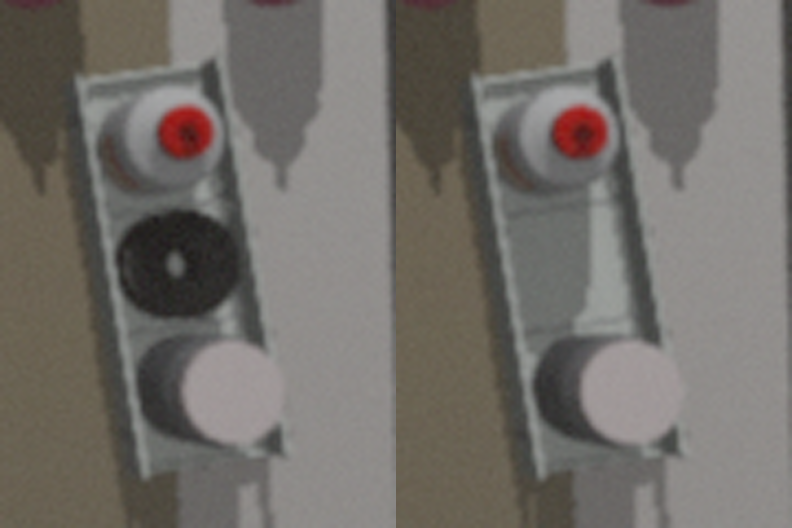

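View pics/fin_scene.png

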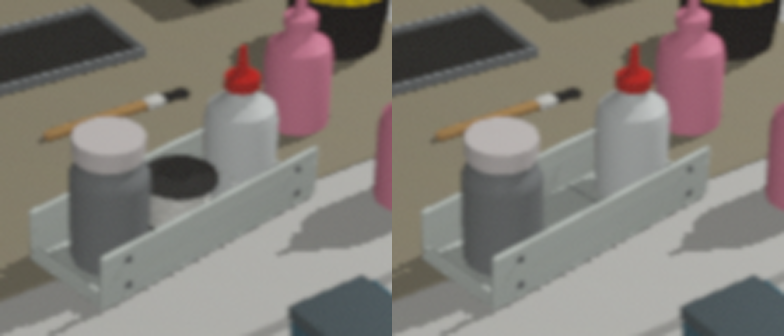

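View pics/fin_top_full.png

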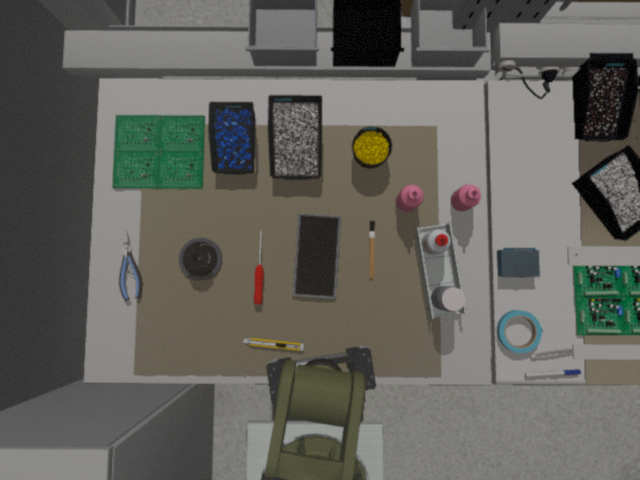

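Run:
```python
from ov import *
np.set_printoptions(precision=1,suppress=True)
def fit(g,box,th,z,c,inv=False):
    y0,y1,x0,x1=box; m=(g[y0:y1,x0:x1]<th).astype(np.uint8)
    n,l,st,ce=cv2.connectedComponentsWithStats(m); k=1+np.argmax(st[1:,4])
    cn=max(cv2.findContours((l==k).astype(np.uint8),cv2.RETR_EXTERNAL,cv2.CHAIN_APPROX_NONE)[0],key=len); e=cv2.fitEllipse(cn)
    return np.array(e[1]),atz(c,(e[0][1]+y0,e[0][0]+x0),z)[:2]
for n,b0,bs in [('scene',(200,230,222,272),(190,205,232,260)),('top',(235,285,172,228),None)]:
    c=bot.read_camera(n); g0=cv2.imread(f'pics/{n}0.png').max(2)
    for th in (50,58,66): print(n,'base lining start',th,fit(g0,b0,th,8,c))
    if bs:
        im=np.mean([bot.read_camera(n)['img'].astype(float) for _ in range(4)],0).max(2)
        for th in (60,75,90): print(n,'spool top',th,fit(im,bs,th,49,c))
c=bot.read_camera('top')
print('hole top',atz(c,(235+(186+.5)/8-.5,175+(176+.5)/8-.5),49))
for l in('spool_mid','base'):
    for n,z in(('scene',28.5 if l!='base' else 0),('top',28.5 if l!='base' else 0)):
        c=bot.read_camera(n)
        for d in bot.landmark_of(n,l)[:1]: print(l,n,round(d['confidence'],2),atz(c,d['location'],z))
```

```text
scene base lining start 50 (array([ 8. , 24.3]), array([534.8, 279.3]))
scene base lining start 58 (array([ 9.7, 26.9]), array([534.1, 278.8]))
scene base lining start 66 (array([10.3, 27.9]), array([534.2, 278.9]))
scene spool top 60 (array([ 5.9, 16.5]), array([532.1, 271.9]))
scene spool top 75 (array([ 6.3, 18.6]), array([532.1, 272.2]))
scene spool top 90 (array([ 7.5, 19. ]), array([532.7, 272.7]))
top base lining start 50 (array([32.5, 33.3]), array([534.9, 278.3]))
top base lining start 58 (array([33.4, 34.3]), array([534.8, 278.8]))
top base lining start 66 (array([34.7, 35.6]), array([534.9, 278.7]))
hole top [534.4 275.   49. ]
spool_mid scene 0.82 [525.9 266.7  28.5]
spool_mid top 0.9 [542.2 278.3  28.5]
base scene 0.58 [543.5 255.8   0. ]
base top 0.84 [537.9 274.1   0. ]
```

Run:
```python
from ov import *
r,y,g=(0,0,255),(0,255,255),(0,255,0)
o=[]
for n,b in [('scene',(215,180,275,230,6.5)),('top',(175,235,225,285,7.5))]:
    c=bot.read_camera(n); im=np.mean([bot.read_camera(n)['img'].astype(float) for _ in range(3)],0)
    im=np.clip((im-25)*2.2,0,255).astype(np.uint8)
    for P in [(534.8,278.7),(533.5,274)]:
        o.append(cv2.resize(box(c,im,*b,None,[],[(*P,29.5,49,r),(*P,29.5,8,y),(534.8,278.7,52,8,g)]),(390,290 if n=='scene' else 300)))
cv2.imwrite('pics/cmp.png',np.vstack([np.hstack(o[:2]),np.hstack(o[2:])]))
```

```text
(no output)
```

View pics/cmp.png

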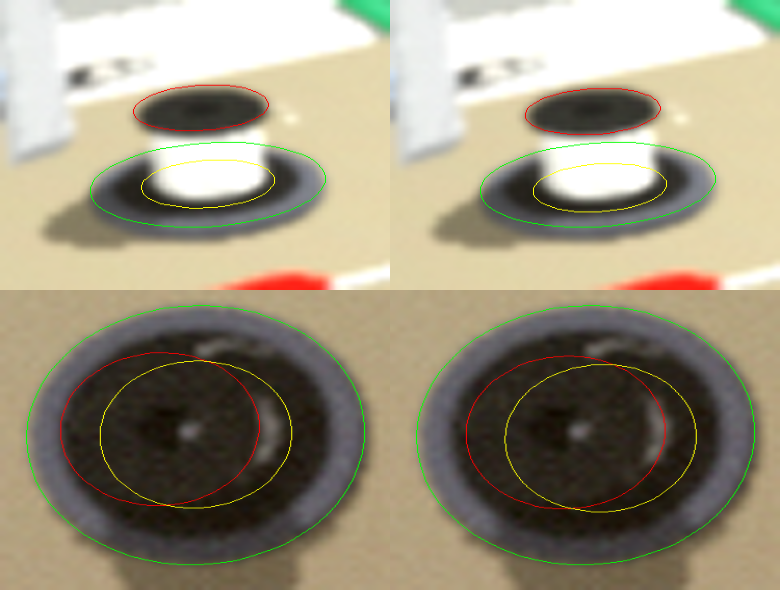

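```bash
python3 -c "
from h import *
print(bot.read_state()['t']); print(bot.close_job())"
```

```text
58.75
the job is handed in; nothing more can be done
None
```

I did the job in the order asked and handed it in at about 59 s of the 125 s allowed. The bottle and then the jar went upright into the side tray. The spool was then gripped along the rack and set on the round wire base. Finally the bottle and the jar went back to their own bays. The pink look-alikes were left alone, and no wrist force reading went above about 3 N.

- **Bottle and jar:** compared with the start pictures, the bottle's cap is within about 0.5 px and the jar's lid within about 0.7 px in both cameras, roughly 1 to 1.5 mm. Both stand upright in the rack.
- **Spool:** it stands upright on the base. The checks of how well it is centred disagreed:
  - The top-view outline shows it about 1 mm from the middle.
  - The hole seen in the top view suggests about 4 mm off.
  - The scene-camera ellipse suggests about 6 to 7 mm off. I put that down to the dark side of the flange dragging the fit down.
  - The trained networks scattered too widely to decide it.
  - I judged it to be within about 2 mm and left it there.
- **Robot:** at hand-in it was well clear of everything, with the gripper open.

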